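# Load the sampling-tube conditioner

### The job

Take the release pin from its block, push it down through the small hole in the tube conditioner's cover to trip the hidden catch so that the shutter springs open, and stand the pin back fully in its block. Load every sampling tube from the mat, tip first, each into a bore of its own: carry it by the barrel, never by the tail behind its tag, start it well into the bore, then take a fresh grip on the tail and push it fully home until its tag sits against the face. When all are home, press the start button on the console fully down and let it go; leave the other things on the bench as they are.

Things in the scene. Friction and masses are not known exactly. Their poses are not given: they have to be found in the camera images.
- oven: the tube conditioner, a low white box, 170 mm deep (x), 243 wide (y from -132 to +111), 92 high, fixed to the bench. Origin: centre of its underside. Its +x is the direction in which tubes go in; the front face, 85 mm to -x, has three level round bores in a row, 62 mm apart, behind a sliding shutter. A console 12 mm high stands on the rear of the cover
- shutter (a joint): steel shutter, a sliding plate 1 to 5 mm in front of the face. Near 0: shut, a 20 mm wide upright bar stands across each bore. 0.031: open, the bars stand midway between the bores, leaving slots 42 mm wide. A spring (2 to 4 N) drives it open, to the conditioner's -y, as soon as the catch lets go; it then stays open
- catch (a joint): hidden spring catch under the release hole: 0 at rest, grows as it is pressed straight down, 0.012 m fully down; it lets the shutter go at about 0.006. Its flat top (37 x 24 mm) lies 26 mm below the top of the cover; pressing takes 2 to 5 N; it springs back up when the pin is drawn out
- start_button (a joint): round white start button, 22 mm across, in a black ring on the console; its axis stands at (0.050, -0.038) in the conditioner's x and y, its top 112 mm above the bench. 0 at rest, 0.005 m fully down (5 N); it springs back
- release_hole (a point): centre of the round release hole, 14 mm across, at the top surface of the cover (92 mm above the bench), near the front corner beyond the last bore; the hole goes straight down through the 8 mm cover
- bore0 (a point): centre of the mouth of a bore, in the plane of the front face and 48 mm above the bench; 18.6 mm across, 136 mm deep along the conditioner's +x. The point's axes are the conditioner's
- bore1 (a point): centre of the mouth of a bore, in the plane of the front face and 48 mm above the bench; 18.6 mm across, 136 mm deep along the conditioner's +x. The point's axes are the conditioner's
- bore2 (a point): centre of the mouth of a bore, in the plane of the front face and 48 mm above the bench; 18.6 mm across, 136 mm deep along the conditioner's +x. The point's axes are the conditioner's
- pin_block_hole0 (a point): the release pin is kept upright in a grey plastic block, 70 x 60 x 60 mm high, fixed to the bench: this is the centre of the mouth of its hole, at the block's top (60 mm above the bench); the hole is 9 mm across, 56 mm deep
- pin: release pin, upright in its block: a steel pin 6 mm across and 55 long, above it a round black handle 18 across and 45 long, topped by a flange 26 across and 6 thick; 106 mm in all, 45 g. Origin: centre of the pin's lower tip, +z up to the handle. Parked, the handle's lower edge rests on the block's top, so the tip is 5 mm above the bench
- mat: black rubber mat 290 x 240 x 3 mm on which the tubes lie; origin at the centre of its underside
- tube_a: steel sampling tube (absent in some runs), 16 mm across, 190 long, 90 to 160 g. Origin: on its axis at mid-length; +x runs to the front tip, whose last 10 mm taper to 10 across. A flat white tag round it (36 wide in y, 16 high, 10 long), 130 to 140 mm behind the tip, stops it on the face when home; behind the tag is a plain 50 mm tail. It lies level, flat on its tag, axis 11 mm above the bench
- tube_a_tip (a point): centre of the tube's front tip, the end that goes in first
- tube_a_tail (a point): centre of the end of the tube's tail, 190 mm behind the tip
- tube_b: steel sampling tube (absent in some runs), 16 mm across, 190 long, 90 to 160 g. Origin: on its axis at mid-length; +x runs to the front tip, whose last 10 mm taper to 10 across. A flat white tag round it (36 wide in y, 16 high, 10 long), 130 to 140 mm behind the tip, stops it on the face when home; behind the tag is a plain 50 mm tail. It lies level, flat on its tag, axis 11 mm above the bench
- tube_b_tip (a point): centre of the tube's front tip, the end that goes in first
- tube_b_tail (a point): centre of the end of the tube's tail, 190 mm behind the tip
- tube_c: steel sampling tube (absent in some runs), 16 mm across, 190 long, 90 to 160 g. Origin: on its axis at mid-length; +x runs to the front tip, whose last 10 mm taper to 10 across. A flat white tag round it (36 wide in y, 16 high, 10 long), 130 to 140 mm behind the tip, stops it on the face when home; behind the tag is a plain 50 mm tail. It lies level, flat on its tag, axis 11 mm above the bench
- tube_c_tip (a point): centre of the tube's front tip, the end that goes in first
- tube_c_tail (a point): centre of the end of the tube's tail, 190 mm behind the tip
- solvent: amber solvent bottle, 60 mm across and 130 mm tall, a bystander; origin at the centre of its base
- cap_jar: small clear jar, 44 mm across and 50 mm tall, a bystander; origin at the centre of its base
- hygrometer: small black standing thermo-hygrometer, 22 x 85 x 62 mm high, a bystander; origin at the centre of its base
- wrench: open-ended wrench lying flat, a bystander
Mind the look-alikes: they are no part of the job. What is shaped like the tube_b but black or yellow is not meant.

How it is judged (in metres and radians):
On the way, in this order (a step that is already met when the one before it is completed fails the run):
1. the catch is tripped and the shutter has sprung open (value of joint shutter above 0.027 m), for 0.2 s.
2. every tube is home in a bore (((x of tube_a_tip in the frame of bore0 above 0.126 m and y of tube_a_tip in the frame of bore0 between -0.006 and 0.006 m and z of tube_a_tip in the frame of bore0 between -0.006 and 0.006 m) or (x of tube_a_tip in the frame of bore1 above 0.126 m and y of tube_a_tip in the frame of bore1 between -0.006 and 0.006 m and z of tube_a_tip in the frame of bore1 between -0.006 and 0.006 m) or (x of tube_a_tip in the frame of bore2 above 0.126 m and y of tube_a_tip in the frame of bore2 between -0.006 and 0.006 m and z of tube_a_tip in the frame of bore2 between -0.006 and 0.006 m)) and ((x of tube_b_tip in the frame of bore0 above 0.126 m and y of tube_b_tip in the frame of bore0 between -0.006 and 0.006 m and z of tube_b_tip in the frame of bore0 between -0.006 and 0.006 m) or (x of tube_b_tip in the frame of bore1 above 0.126 m and y of tube_b_tip in the frame of bore1 between -0.006 and 0.006 m and z of tube_b_tip in the frame of bore1 between -0.006 and 0.006 m) or (x of tube_b_tip in the frame of bore2 above 0.126 m and y of tube_b_tip in the frame of bore2 between -0.006 and 0.006 m and z of tube_b_tip in the frame of bore2 between -0.006 and 0.006 m)) and ((x of tube_c_tip in the frame of bore0 above 0.126 m and y of tube_c_tip in the frame of bore0 between -0.006 and 0.006 m and z of tube_c_tip in the frame of bore0 between -0.006 and 0.006 m) or (x of tube_c_tip in the frame of bore1 above 0.126 m and y of tube_c_tip in the frame of bore1 between -0.006 and 0.006 m and z of tube_c_tip in the frame of bore1 between -0.006 and 0.006 m) or (x of tube_c_tip in the frame of bore2 above 0.126 m and y of tube_c_tip in the frame of bore2 between -0.006 and 0.006 m and z of tube_c_tip in the frame of bore2 between -0.006 and 0.006 m))), for 0.2 s.
3. the start button is pressed (value of joint start_button above 0.004 m).
At the end, for the whole second after the job is handed in: Shutter open; every tube present home in a bore: tip 126 mm or more past the mouth (tag on the face: 130) and within 6 mm of the bore's axis; pin upright (0.12 rad) in its block's hole, tip within 6 mm of the hole's axis and at most 10 mm above the bench; all at rest (all of step 2 and value of joint shutter above 0.027 m and horizontal distance between pin and pin_block_hole0 below 0.006 m and height (world z) of pin below 0.01 m and angle between pin's own z axis and vertical below 0.12 rad and linear speed of each of tube_a, tube_b, tube_c, pin below 0.02 m/s); the robot touches nothing.
It fails at once if tube_a is gripped by its tail (TCP within 45 mm of the tail's end) before its tip has entered a bore (contact force between the fingers and tube_a above 2 N and distance between the grasp point and tube_a_tail below 0.045 m and not ((x of tube_a_tip in the frame of bore0 above 0.005 m and y of tube_a_tip in the frame of bore0 between -0.02 and 0.02 m and z of tube_a_tip in the frame of bore0 between -0.02 and 0.02 m) or (x of tube_a_tip in the frame of bore1 above 0.005 m and y of tube_a_tip in the frame of bore1 between -0.02 and 0.02 m and z of tube_a_tip in the frame of bore1 between -0.02 and 0.02 m) or (x of tube_a_tip in the frame of bore2 above 0.005 m and y of tube_a_tip in the frame of bore2 between -0.02 and 0.02 m and z of tube_a_tip in the frame of bore2 between -0.02 and 0.02 m))).
It fails at once if tube_b is gripped by its tail (TCP within 45 mm of the tail's end) before its tip has entered a bore (contact force between the fingers and tube_b above 2 N and distance between the grasp point and tube_b_tail below 0.045 m and not ((x of tube_b_tip in the frame of bore0 above 0.005 m and y of tube_b_tip in the frame of bore0 between -0.02 and 0.02 m and z of tube_b_tip in the frame of bore0 between -0.02 and 0.02 m) or (x of tube_b_tip in the frame of bore1 above 0.005 m and y of tube_b_tip in the frame of bore1 between -0.02 and 0.02 m and z of tube_b_tip in the frame of bore1 between -0.02 and 0.02 m) or (x of tube_b_tip in the frame of bore2 above 0.005 m and y of tube_b_tip in the frame of bore2 between -0.02 and 0.02 m and z of tube_b_tip in the frame of bore2 between -0.02 and 0.02 m))).
It fails at once if tube_c is gripped by its tail (TCP within 45 mm of the tail's end) before its tip has entered a bore (contact force between the fingers and tube_c above 2 N and distance between the grasp point and tube_c_tail below 0.045 m and not ((x of tube_c_tip in the frame of bore0 above 0.005 m and y of tube_c_tip in the frame of bore0 between -0.02 and 0.02 m and z of tube_c_tip in the frame of bore0 between -0.02 and 0.02 m) or (x of tube_c_tip in the frame of bore1 above 0.005 m and y of tube_c_tip in the frame of bore1 between -0.02 and 0.02 m and z of tube_c_tip in the frame of bore1 between -0.02 and 0.02 m) or (x of tube_c_tip in the frame of bore2 above 0.005 m and y of tube_c_tip in the frame of bore2 between -0.02 and 0.02 m and z of tube_c_tip in the frame of bore2 between -0.02 and 0.02 m))).
It fails at once if a bystander (bottle, jar, hygrometer, wrench) is shifted by more than 40 mm (distance of any of solvent, cap_jar, hygrometer, wrench from where it was at the start of the episode above 0.04 m).
Of tube_a, tube_b, tube_c only 2 to 3 are there at a start; the rules pass over those that are not, and their reading is None.
At some moment in a run one of tube_a, tube_b, tube_c may be knocked a few centimetres aside while the robot is not near it.
It also fails if it takes over 210 s, if anything falls off the work surface, if the arm or the gripper's body presses on something with over 40 N, if the wrist force passes 120 N, or if a joint passes its speed limit or range.

### The arm

A 6-joint arm with a two-finger parallel gripper is mounted at the origin on the work surface. World frame = base frame: x ahead of the robot, y to its left, z up, the work surface at z = 0. Lengths are in m, angles in degrees, forces in N, time in s.
With the tool pointing down it reaches from about 0.375 to 0.9 m from the base axis. Payload 3.1 kg.
Tool frame: the origin (TCP) lies between the finger pads, 19 mm behind the fingertips; this is the grasp point; y points along the fingers, x is the direction in which the jaws open and shut, and the axes are right-handed (so a half turn about y gives the same grasp; the last joint's range is limited). The gripper opens to 87 mm and grips with 3 to 60 N. Pads are 19 mm wide; open, the fingers measure 117 mm over their backs; the gripper's body (75 mm by 190 mm) begins 51 mm behind the grasp point.
Start: joints at [62.71, 30.224, 82.088, -0, 67.689, -10.227], TCP at [0.183, 0.597, 0.241] pointing down, gripper open.
Joint ranges: [-176.69, 176.69], [-43.24, 126.21], [12.49, 139.97], [-82, 262], [0, 151.66], [-163.58, 163.58]. Speed limits (degrees/s): [159.86, 159.86, 180, 180, 180, 180].

### API

Orientations are given as a 3x3 rotation matrix whose columns are the frame's x, y, z axes.
In Python, from rig import * gives the robot as it stands.
- The arm moves only by the tool send_rows, never from a script. Its argument "moves" is text: rows parted by semicolons, each of 5 numbers parted by spaces: the finger opening in mm, from 0 to 87, then the shift along the tool's x, y, z in mm, then the turn about the tool's y in degrees. In form: fingers dx dy dz yaw; .... A call has 1 to 20 rows; each row shifts and turns the commanded pose from where the row before left it, along the tool's axes as they then stand; what a row does not reach is not made up. A row lasts 1/12 s, in which the tool goes at most 41.7 mm and 7.16 degrees, less where a joint would pass 70% of its speed; a pose out of reach is approached as far as the arm can. A call is refused whole if a number of a shift passes 41.7 or a number of a turn 7.16, either way. A call with a gripper value outside its range is refused whole. The fingers move at their own pace and stop on an object; the grip force is fixed at half the most. Time passes only in rows, so rows that do not move let the fingers close. It gives the time, the measured TCP pose, the force and the opening at its end, in the units of the state.
- read_state(): the state, without advancing time (a new reading comes with each control period).
- capture(name): name is "scene" or "top" or "wrist"; returns a dict with "image" (480x640x3 uint8, blue, green, red), "z_map" (480x640 float32, m along the optical axis (not along the pixel's ray), 0 where there is no reading), "mtx" (3x3 intrinsics, pixels), "distortion" ([k1, k2, p1, p2, k3] as OpenCV has them; the pictures are not rectified), "origin" and "rotation" of the camera in the world; the wrist camera has in their place "tool_from_camera" (4x4, takes a point from camera to tool coordinates, whose origin is the TCP and whose axes are the tool frame's). Camera axes: x right, y up, looking along -z (the intrinsics and any distortion apply to the point x, -y, -z); pixel columns grow to the right and rows downward; lengths in m; the calibration is good to about 2 mm. A picture is of the moment at which its call begins: read the wrist's pose just before it.
- hand_in(): hands the job in, once; it reports no verdict.
Trained networks look in a picture, given as the dict that the camera call returned (one of the last four; its "shot" number tells which), for a name from the list of things; names that differ only in an ending like _2 or _b are one class to them, and where a whole thing is asked for, a point or a joint stands for the part that bears it (a point fixed in the world has none). Each returns a list of dicts, best first, with "p" (0 to 1); they miss things now and then, are a little off and sometimes report something else, mostly with a low value. They report only what shows in the picture. A call takes as long as a camera call. They do not tell look-alikes from the thing itself.
- search_frame(picture, name): "bbox" ([left, top, right, bottom] in pixels, round what is visible of it).
- masks_of(picture, name): "region" (480x640 bool, what is visible of it) and "bbox" ([left, top, right, bottom] in pixels, round what is visible of it).
- mark_of(picture, name): "pixel" ([row, column] in pixels: a listed point, or the origin of a listed thing).
The state is a dict: "time_s": time; "joint_positions": joint angles; "qvel": joint speeds; "tau": joint torques, N m; "position": TCP position; "tcp_rot": TCP orientation; "force": force on the tool from outside, world axes, zero at the start; "moment": the same for the moment, N m; "opening": opening from 0.0 (shut) to 1.0 (fully open).
Only numpy, scipy, OpenCV 4.12 (cv2) and the standard library are available. Lean on these libraries where they do the work, as an engineer would, in place of code of your own. Each camera call takes 0.05 s, during which the arm holds its last target. There are 200 camera calls.

## Working session

There is one attempt and no reset: what is moved stays moved. The work goes in short steps, Python scripts to look and compute and a tool call to move; the robot and the scene stay as the last step left them, time stands still between calls to the robot, and variables do not carry over. Pictures are saved under pics/ and viewed, about 12 in all and at most 16, crops included, and the job is handed in when it is done.

Besides the shell and the picture viewer there is one more tool, called after "Request:" in YAML: its name, and indented under it one key for each argument. send_rows: Moves the arm, as the interface text tells. Its arguments: {"type":"object","properties":{"moves":{"type":"string"}},"required":["moves"]}

```bash
ls; mkdir -p pics
cat > h.py <<'E'
from rig import *
import numpy as np, cv2
def pose(c):
    if 'origin' in c: return np.array(c['rotation'],float),np.array(c['origin'],float)
    s=c['st']; R=np.array(s['tcp_rot']); T=np.array(c['tool_from_camera'])
    return R@T[:3,:3], R@T[:3,3]+np.array(s['position'])
def cap(n):
    s=read_state(); c=capture(n); c['st']=s; return c
def ray(c,px): # px (row,col) -> dir world
    p=np.array([[[px[1],px[0]]]],np.float64)
    u=cv2.undistortPoints(p,np.array(c['mtx']),np.array(c['distortion'],float))[0,0]
    R,o=pose(c); return R@np.array([u[0],-u[1],-1.0]),o
def atz(c,px,z):
    d,o=ray(c,px); return o+d*(z-o[2])/d[2]
def dep(c,px):
    d,o=ray(c,px); z=c['z_map'][int(round(px[0])),int(round(px[1]))]; return o+d*z
def cloud(c):
    H,W=c['z_map'].shape; v,u=np.mgrid[0:H,0:W]
    p=np.stack([u,v],-1).reshape(-1,1,2).astype(np.float64)
    q=cv2.undistortPoints(p,np.array(c['mtx']),np.array(c['distortion'],float))[:,0]
    z=c['z_map'].reshape(-1,1); R,o=pose(c)
    X=np.hstack([q[:,:1]*z,-q[:,1:]*z,-z])@R.T+o
    X[z[:,0]<=0]=np.nan
    return X.reshape(H,W,3)
def save(c,n): cv2.imwrite('pics/'+n,c['image'])
E
python3 - <<'E'
from h import *
np.set_printoptions(precision=4,suppress=True)
s=read_state(); print(s)
for n in ('scene','top'):
    c=cap(n); save(c,n+'1.png'); print(n,c['origin'],c['rotation'])
    for k in ('oven','pin','mat','tube_a','release_hole','bore0','pin_block_hole0','start_button','tube_a_tip','tube_a_tail','solvent','hygrometer','wrench','cap_jar'):
        for d in mark_of(c,k)[:6]:
            if d['p']>.2: print(k,round(d['p'],2),np.round(d['pixel'],1),dep(c,d['pixel']))
E
```

```text
pics
{'time_s': 0.0, 'joint_positions': array([ 62.7113,  30.2768,  82.1557,   0.0001,  67.6871, -10.2259]), 'qvel': array([ 0.0206, -0.0807, -0.0661, -0.0801,  0.0581, -0.021 ]), 'tau': array([ -0.0006, -44.0033, -17.6592,   0.0633,   0.0581,  -0.0002]), 'position': array([0.183 , 0.5969, 0.2403]), 'tcp_rot': array([[ 0.2934, -0.001 , -0.956 ],
       [ 0.956 , -0.0019,  0.2934],
       [-0.0021, -1.    ,  0.0004]]), 'force': array([-0.1248,  0.1215,  0.1002]), 'moment': array([ 0.0107, -0.0067,  0.0406]), 'opening': 1.00006439708848}
scene [0.9982 0.4229 1.0572] [[-0.6822 -0.588   0.4346]
 [ 0.7311 -0.5392  0.418 ]
 [-0.0115  0.6029  0.7978]]
oven 0.64 [290.4 352.3] [0.5181 0.0667 0.0936]
oven 0.59 [345.9 358.5] [0.613  0.1642 0.1027]
pin 0.55 [379.8 477.8] [0.4908 0.3783 0.0602]
mat 0.74 [211.4 174.3] [ 0.6074 -0.4805  0.0015]
tube_a 0.91 [159.8 334.3] [ 0.1799 -0.2865  0.0122]
tube_a 0.85 [284.9 441.8] [0.3223 0.1833 0.0121]
tube_a 0.83 [214.1 293.9] [ 0.4062 -0.226   0.0176]
tube_a 0.71 [248.6 231.7] [0.9982 0.4229 1.0572]
tube_a 0.67 [229.3 265.3] [ 0.4916 -0.2448  0.017 ]
release_hole 0.66 [342.3 303.5] [0.6702 0.0648 0.0671]
bore0 0.96 [327.2 316.3] [0.6368 0.0706 0.0951]
bore0 0.64 [290.  349.5] [0.5208 0.0611 0.0922]
bore0 0.62 [311.3 336.3] [0.581  0.0762 0.0955]
pin_block_hole0 0.69 [273.1 254.5] [ 0.6025 -0.1659  0.0179]
pin_block_hole0 0.68 [367.4 484.9] [0.468  0.3753 0.0781]
pin_block_hole0 0.57 [234.4 313.9] [ 0.4113 -0.1497  0.0022]Traceback (most recent call last):
  File "<stdin>", line 7, in <module>
ValueError: it knows: bore, cap_jar, hygrometer, mat, oven, pin, pin_block_hole, release_hole, solvent, tube, tube_a_tail, tube_a_tip, tube_b_tail, tube_b_tip, tube_c_tail, tube_c_tip, wrench
```

Run:
```python
from h import *
np.set_printoptions(precision=4,suppress=True)
c=cap('top'); save(c,'top1.png'); print(c['origin'],c['rotation'])
for k in ('oven','pin','mat','tube_a','release_hole','bore0','pin_block_hole0','tube_a_tip','tube_a_tail','solvent','hygrometer','wrench','cap_jar'):
        for d in mark_of(c,k)[:6]:
            if d['p']>.2: print(k,round(d['p'],2),np.round(d['pixel'],1),dep(c,d['pixel']))
```

```text
[ 0.3409 -0.0658  1.6572] [[-0.0124  0.996  -0.0885]
 [-0.9998 -0.0135 -0.0119]
 [-0.0131  0.0884  0.996 ]]
oven 0.9 [204.5 261.6] [0.5675 0.1267 0.0963]
pin 0.49 [246.4 188. ] [0.4506 0.3533 0.0522]
tube_a 0.91 [258.1 383.8] [ 0.4102 -0.2363  0.0021]
tube_a 0.9 [330.  401.9] [ 0.1927 -0.2847  0.0137]
tube_a 0.86 [198.3 386. ] [ 0.5922 -0.2452  0.021 ]
tube_a 0.8 [292.6 249.6] [0.31   0.1759 0.0014]
tube_a 0.68 [272.6 409.9] [ 0.3648 -0.3149  0.0027]
tube_a 0.6 [231.7 386.7] [ 0.4898 -0.2453  0.0181]
release_hole 0.9 [166.4 280.4] [0.6818 0.0718 0.0871]
release_hole 0.37 [194.5 470.4] [ 0.6037 -0.5091 -0.0005]
bore0 0.9 [231.7 292.8] [0.4953 0.0422 0.0005]
bore0 0.57 [187.9 292.4] [0.6243 0.0395 0.045 ]
bore0 0.34 [240.3 478.3] [ 0.4547 -0.5034  0.0882]
pin_block_hole0 0.85 [243.2 180.2] [0.456  0.3601 0.1131]
pin_block_hole0 0.4 [258.2 382.1] [ 0.41   -0.2314 -0.0009]
pin_block_hole0 0.31 [233.  418.8] [ 0.4842 -0.3422  0.0219]
tube_a_tip 0.58 [251.5 353. ] [ 0.4316 -0.1423  0.0019]
tube_a_tail 0.87 [274.7 414. ] [ 0.3582 -0.3274  0.0015]
solvent 0.91 [243.1 477.8] [ 0.447  -0.5036  0.0812]
solvent 0.54 [260.3 382.9] [ 0.4028 -0.2317  0.0186]
hygrometer 0.58 [177.5 181.2] [0.6601 0.3761 0.0519]
hygrometer 0.36 [208.6 286.8] [0.5547 0.0532 0.0938]
wrench 0.78 [196.2 467.9] [ 0.5967 -0.4982  0.0109]
cap_jar 0.69 [157.  348.5] [ 0.7188 -0.1321  0.0364]
cap_jar 0.34 [196.1 467.1] [ 0.598  -0.4973  0.0051]
```

View pics/scene1.png

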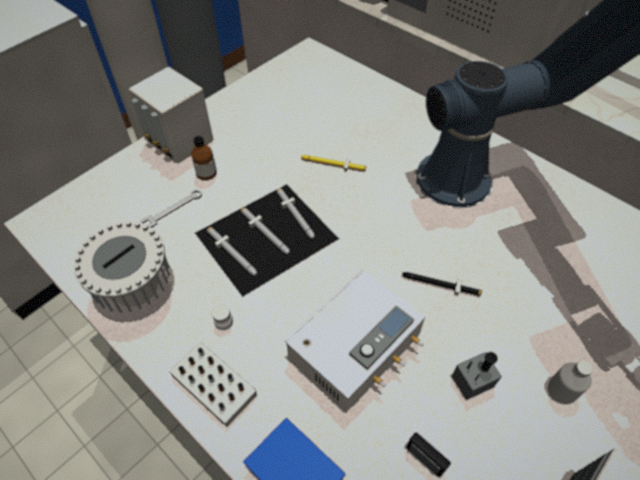

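View pics/top1.png

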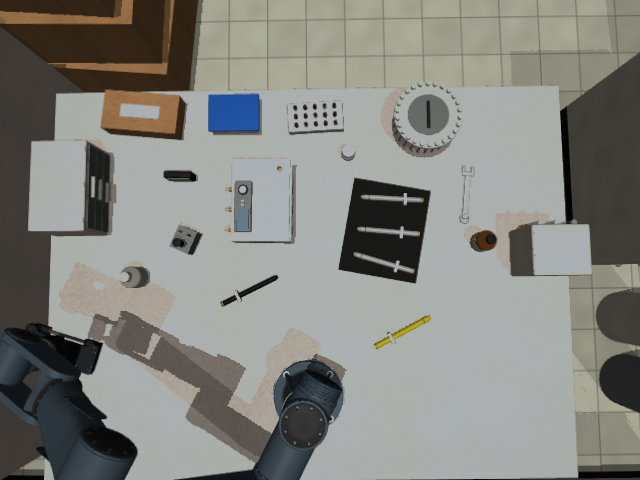

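The scene and top views show three steel tubes on the mat (top view about (198,392), (232,388) and (262,384) as row, col). The oven is at (200,262) with its front face to the right, towards world -y, and the release hole at (167,280). The pin block is at (240,185). The black and yellow tubes are decoys.

Run:
```python
from h import *
np.set_printoptions(precision=4,suppress=True)
c=cap('top'); X=cloud(c)
m=(abs(X[...,2]-.093)<.006)&(abs(X[...,0]-.57)<.2)&(abs(X[...,1]-.12)<.14)
n,l,st,_=cv2.connectedComponentsWithStats(m.astype(np.uint8)); i=1+np.argmax(st[1:,4])
P=X[l==i]; print('cover',st[i],np.median(P[:,2]),cv2.minAreaRect((P[:,:2]*1000).astype(np.float32)))
for d in masks_of(c,'tube_a')[:7]:
    r=d['region']; v,u=np.nonzero(r)
    W=np.array([atz(c,(a,b),.014)[:2] for a,b in zip(v,u)]); mu=W.mean(0)
    e=np.linalg.svd(W-mu,full_matrices=0)[2][0]; t=(W-mu)@e
    print('tube',round(d['p'],2),d['bbox'],mu+e*t.min(),mu+e*t.max(),np.degrees(np.arctan2(e[1],e[0])))
w=capture('wrist'); print(w['tool_from_camera'],w['mtx'])
for d in masks_of(c,'pin')[:2]: 
    P=X[d['region']]; print('pin',d['p'],d['bbox'],np.nanmax(P[:,2]),np.nanmean(P[P[:,2]>.09],0))
m=(abs(X[...,2]-.06)<.006)&(abs(X[...,0]-.46)<.08)&(abs(X[...,1]-.36)<.08)
print('block',m.sum(),cv2.minAreaRect((X[m][:,:2]*1000).astype(np.float32)))
```

```text
cover [ 231  159   61   82 3653] 0.09284467701484012 ((584.09375, 128.6541748046875), (176.9449005126953, 241.59817504882812), 89.24974060058594)
tube 0.8 [361.4, 196.5, 422.6, 204.6] [ 0.6009 -0.1755] [ 0.5874 -0.3533] -94.3587991201928
tube 0.74 [355.3, 225.8, 421.7, 239.9] [ 0.5022 -0.1552] [ 0.4842 -0.3445] -95.44463149506937
tube 0.66 [222.3, 276.7, 278.5, 303.9] [0.3585 0.0931] [0.2781 0.2587] 115.88517873587965
tube 0.64 [357.2, 249.4, 413.8, 275.5] [ 0.3712 -0.3211] [ 0.4252 -0.1435] 73.09672258316705
tube 0.64 [374.5, 317.0, 432.6, 346.1] [ 0.2314 -0.3696] [ 0.1454 -0.2049] 117.57370077029573
tube 0.31 [224.9, 157.5, 294.9, 244.4] [0.722  0.1341] [0.4606 0.1386] 179.02625310822654
[[ 1.     -0.001   0.0003  0.0001]
 [ 0.0006  0.2853 -0.9584 -0.1421]
 [ 0.0009  0.9584  0.2853  0.079 ]
 [ 0.      0.      0.      1.    ]] [[347.6561   0.     319.145 ]
 [  0.     347.6561 242.6281]
 [  0.       0.       1.    ]]
pin 0.49 [170.9, 243.3, 182.8, 244.0] 0.11967042534341932 [0.4599 0.3721 0.1114]
block 351 ((472.9156494140625, 366.2605895996094), (61.735965728759766, 70.36286926269531), 67.05450439453125)
```

Request:
send_rows:
  moves: "87 -14 0 -33 0;87 -14 0 -33 0;87 -14 0 -33 0;87 -14 0 -33 0;87 -14 0 -33 0;87 -14 0 -33 0;87 -14 0 -33 0;87 -14 0 -33 0;87 -14 0 -33 0;87 -14 0 -33 0;87 0 0 0 0;87 0 0 0 0"

```text
time_s: 2.3
position: [0.4594, 0.3655, 0.2412]
tcp_rot: [[0.297, 0.0, -0.955], [0.955, 0.0, 0.297], [0.0, -1.0, -0.0]]
force: [-0.3, 0.4, -0.2]
opening: 0.994
```

```bash
cat >> h.py <<'E'
np.set_printoptions(precision=4,suppress=True)
def todo(target,st=None,axis=None):
    """tool-frame shift (mm) to world target; axis = world direction for tool x (mod 180) -> yaw deg"""
    st=st or read_state(); R=np.array(st['tcp_rot']); d=R.T@(np.array(target)-st['position'])*1000
    out=[np.round(d,1)]
    if axis is not None:
        a=np.degrees(np.arctan2(R[1,0],R[0,0])); b=np.degrees(np.arctan2(axis[1],axis[0]))
        # turn about tool y (down): positive yaw lowers world angle
        out.append(round((a-b+90)%180-90,2))
    return out
E
python3 - <<'E'
from h import *
c=cap('wrist'); save(c,'w1.png'); print(c['st']['position'],c['st']['force'],c['st']['tcp_rot'])
X=cloud(c)
for lo,hi,nm in ((.105,.118,'flange'),(.052,.064,'block')):
    m=(X[...,2]>lo)&(X[...,2]<hi)&(abs(X[...,0]-.465)<.09)&(abs(X[...,1]-.365)<.09)
    P=X[m]; print(nm,m.sum(),np.median(P[:,2]),cv2.minAreaRect((P[:,:2]*1000).astype(np.float32)),cv2.minEnclosingCircle((P[:,:2]*1000).astype(np.float32)))
for k in('pin','pin_block_hole0'):
  for d in mark_of(c,k)[:2]: print(k,d['p'],d['pixel'],atz(c,d['pixel'],.06))
E
```

```text
[0.4594 0.3655 0.2412] [-0.2991  0.3973 -0.2061] [[ 0.2973  0.0002 -0.9548]
 [ 0.9548  0.0003  0.2973]
 [ 0.0004 -1.     -0.0001]]
flange 743 0.10931305767272642 ((457.4498596191406, 373.55267333984375), (24.965755462646484, 24.79657745361328), 39.114952087402344) ((457.4784851074219, 373.54522705078125), 12.81924057006836)
block 3427 0.0584917664601437 ((470.7273254394531, 367.7801818847656), (60.05206298828125, 71.07495880126953), 66.39569091796875) ((470.2562255859375, 367.9620666503906), 45.7327995300293)
pin 0.92 [210.7, 324.2] [0.4472 0.3743 0.06  ]
pin_block_hole0 0.74 [217.4, 327.4] [0.4543 0.3753 0.06  ]
```

View pics/w1.png

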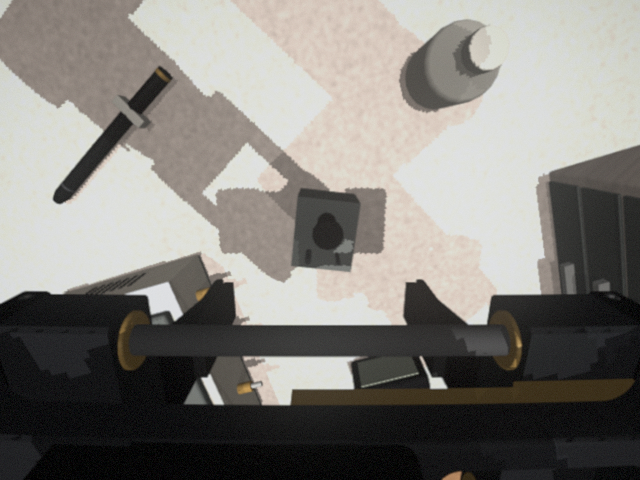

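Request:
send_rows:
  moves: "87 7 0 4 0;87 0 30 0 0;87 0 30 0 0;87 0 30 0 0;87 0 30 0 0;87 0 20 0 0;87 0 17 0 0;87 0 0 0 0;0 0 0 0 0;0 0 0 0 0;0 0 0 0 0;0 0 0 0 0;0 0 0 0 0;0 0 0 0 0;0 0 0 0 0;0 0 0 0 0;0 0 0 0 0"

```text
time_s: 3.87
position: [0.4561, 0.3746, 0.0843]
tcp_rot: [[0.294, 0.0, -0.956], [0.956, 0.0, 0.294], [0.0, -1.0, -0.0]]
force: [0.9, 1.1, 0.4]
opening: 0.4
```

Request:
send_rows:
  moves: "0 0 0 0 0;0 0 0 0 0;0 0 0 0 0;0 0 0 0 0;0 0 0 0 0;0 0 0 0 0;0 0 -10 0 0;0 0 -20 0 0;0 0 -20 0 0;0 0 -20 0 0;0 0 -20 0 0;0 0 -20 0 0;0 0 -20 0 0;0 0 -20 0 0;0 0 0 0 0;0 0 0 0 0"

```text
time_s: 5.2
position: [0.4565, 0.375, 0.2358]
tcp_rot: [[0.293, 0.003, -0.956], [0.956, 0.002, 0.293], [0.002, -1.0, -0.002]]
force: [1.1, 0.7, 0.3]
opening: 0.283
```

Run:
```python
from h import *
s=read_state(); print(s['position'],s['opening']*87,s['force'])
print(todo((.600,.085,.235)))
```

```text
[0.4565 0.375  0.2358] 24.653592677645808 [1.0783 0.7251 0.317 ]
[array([-235.2,    0.8, -222.3])]
```

Run:
```python
from h import *
c=cap('wrist'); cv2.imwrite('pics/w2.png',c['image'][150:450,150:500])
t=cap('scene'); cv2.imwrite('pics/s2.png',cv2.resize(t['image'][250:480,330:640],None,fx=2,fy=2))
a=cv2.imread('pics/w2.png'); b=cv2.imread('pics/s2.png'); H=max(a.shape[0],b.shape[0])
b=cv2.resize(b,(440,320)); a=cv2.resize(a,(350,320)); cv2.imwrite('pics/m2.png',np.hstack([a,b]))
```

```text
(no output)
```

View pics/m2.png

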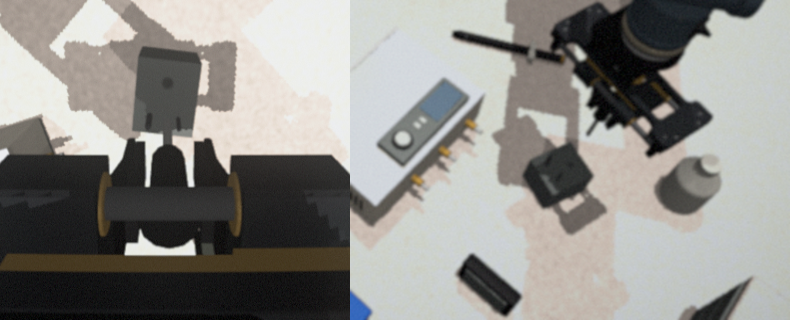

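Left panel: the pin is out of the block and held between the fingers, with the empty hole at about (167,83). The opening reads 24.6 mm, not 18, so I'll check how it sits in the jaws.

Run:
```python
from h import *
c=cap('wrist'); s=c['st']; X=cloud(c); R=np.array(s['tcp_rot']); T=(X-s['position'])@R*1000
m=(abs(T[...,0])<45)&(abs(T[...,2])<25)&(T[...,1]>-60)&(T[...,1]<95)
# per 6mm slab in y, print x-range clusters for central
for y in range(-40,95,6):
    k=m&(T[...,1]>=y)&(T[...,1]<y+6); P=T[k]
    if len(P)<4: continue
    h=np.histogram(P[:,0],bins=np.arange(-45,46,5))[0]; q=P[abs(P[:,0])<8]
    print(y,h, len(q), q.mean(0) if len(q) else '', q[:,2].max() if len(q) else '')
```

```text
-40 [ 0  0  0  0  0 87  0  0  0  0  0  0 90  0  0  0  0  0] 0  
-34 [  0   0   0   0   0 157 165   0   0   0   0 156 159   0   0   0   0   0] 0  
-28 [  0   0   0   0  19  37  77 256 300 329 261  91  26  19   0   0   0   0] 972 [  0.0294 -25.3442  -7.4371] 10.943923252492137
-22 [  0   0   0   0  54  96  60   0  13  19   0  52 103  58   0   0   0   0] 32 [  0.4637 -20.9702   9.9758] 10.409023796112034
-16 [ 0  0  0  0 56 89 47 11 50 48  7 38 87 56  0  0  0  0] 116 [ -0.413  -11.7139   5.8733] 7.150381706911594
-10 [ 0  0  0  0 31 79 80 42 71 73 39 72 80 36  0  0  0  0] 223 [-0.0647 -6.9793  5.1309] 7.118476676756415
-4 [ 0  0  0  0 13 78 74 47 78 64 42 77 78 20  0  0  0  0] 214 [-0.2234 -1.1932  5.1711] 7.094884198264964
2 [ 0  0  0  0 12 62 69 48 66 62 39 58 62 16  0  0  0  0] 198 [-0.1579  4.9787  5.1352] 7.097746429898844
8 [ 0  0  0  0  9 58 67 42 60 49 34 63 55 14  0  0  0  0] 171 [-0.1718 11.1199  5.1014] 7.0242429625729255
14 [ 0  0  0  0  7 47 57 42 48 52 24 53 52 12  0  0  0  0] 152 [-0.2342 16.9976  5.1993] 7.08618574296267
20 [ 0  0  0  0  0  8  6 26 40 31 23  5  4  1  0  0  0  0] 110 [-0.1137 22.4781  5.1178] 6.983363625608295
38 [ 0  0  0  0  0  0  0  0 24 10  0  0  0  0  0  0  0  0] 34 [-0.8655 41.5248  0.2724] 0.9778415752385464
44 [ 0  0  0  0  0  0  0  0 27 10  0  0  0  0  0  0  0  0] 37 [-1.062  47.0508  0.1192] 0.9968949823762828
50 [ 0  0  0  0  0  0  0  0 26 11  0  0  0  0  0  0  0  0] 37 [-0.9982 53.0788  0.0295] 1.1455989185287156
56 [ 0  0  0  0  0  0  0  0 23  8  0  0  0  0  0  0  0  0] 31 [-1.1768 58.8257  0.0995] 1.2266322192503891
62 [ 0  0  0  0  0  0  0  0 24  7  0  0  0  0  0  0  0  0] 31 [-1.3576 64.8992  0.2381] 1.2959965328317187
68 [ 0  0  0  0  0  0  0  0 22  6  0  0  0  0  0  0  0  0] 28 [-1.4    71.0965  0.1758] 1.0375099461841013
74 [ 0  0  0  0  0  0  0  0 18  5  0  0  0  0  0  0  0  0] 23 [-1.4118 76.831   0.0242] 1.092585715478539
```

Request:
send_rows:
  moves: "0 0 0 0 6.65;0 0 0 0 6.65;0 0 0 0 6.65;0 0 0 0 6.65;0 0 0 0 6.65;0 0 0 0 6.65;0 0 0 0 6.65;0 0 0 0 6.65;0 0 0 0 6.65;0 0 0 0 6.65;0 0 0 0 6.5;0 25 0 -30 0;0 25 0 -37 0;0 25 0 -38 0;0 25 0 -38 0;0 25 0 -38 0;0 25 0 -38 0;0 25 0 -38 0;0 25 0 -38 0;0 24 0 -40 0"

```text
time_s: 7.02
position: [0.663, 0.0636, 0.2323]
tcp_rot: [[1.0, -0.003, 0.001], [-0.001, 0.0, 1.0], [-0.003, -1.0, 0.0]]
force: [1.0, 0.5, -0.5]
opening: 0.283
```

Request:
send_rows:
  moves: "0 0 0 0 0;0 0 0 0 0"

```text
time_s: 7.18
position: [0.6631, 0.0627, 0.2321]
tcp_rot: [[1.0, -0.003, 0.006], [-0.006, 0.0, 1.0], [-0.003, -1.0, 0.0]]
force: [-0.8, 0.5, -0.6]
opening: 0.28
```

Run:
```python
from h import *
c=cap('wrist'); save(c,'w3.png'); print(c['st']['position'],c['st']['force'],c['st']['tcp_rot'],c['st']['opening'])
X=cloud(c); X0=X
for k in('release_hole','bore0'):
  for d in mark_of(c,k)[:3]: print(k,d['p'],d['pixel'],atz(c,d['pixel'],.092))
m=(abs(X[...,2]-.092)<.005); print(np.median(X[m][:,2]))
n,l,st,_=cv2.connectedComponentsWithStats(m.astype(np.uint8)); i=1+np.argmax(st[1:,4]); P=X[l==i]
# front edge: min y per x bin ; right edge: max x per y bin
e=[(x,P[abs(P[:,0]-x)<.002][:,1].min()) for x in np.arange(P[:,0].min()+.01,P[:,0].max()-.01,.01) if (abs(P[:,0]-x)<.002).sum()>5]
print(np.array(e).T)
f=[(y,P[abs(P[:,1]-y)<.002][:,0].max()) for y in np.arange(P[:,1].min()+.01,P[:,1].max()-.01,.01) if (abs(P[:,1]-y)<.002).sum()>5]
print(np.array(f).T)
```

```text
[0.6631 0.0627 0.2321] [-0.7688  0.4693 -0.5814] [[ 1.     -0.003   0.0055]
 [-0.0055  0.0003  1.    ]
 [-0.003  -1.      0.0003]] 0.27992729256057397
release_hole 0.84 [219.2, 332.5] [0.6733 0.0775 0.092 ]
0.09066681625101314
[[0.468  0.478  0.488  0.498  0.508  0.518  0.528  0.538  0.548  0.558
  0.568  0.578  0.588  0.598  0.608  0.618  0.628  0.638  0.648  0.658
  0.668  0.678  0.688 ]
 [0.043  0.0431 0.0419 0.0422 0.0418 0.0421 0.0421 0.042  0.0418 0.0411
  0.0408 0.0408 0.041  0.0408 0.041  0.0404 0.0398 0.0398 0.0397 0.0396
  0.0396 0.0397 0.0399]]
[[0.0487 0.0587 0.0687 0.0787 0.0887 0.0987 0.1087 0.1187 0.1287 0.1387
  0.1487 0.1587 0.1687 0.1787 0.1887 0.1987 0.2087]
 [0.7016 0.7018 0.7018 0.7022 0.7021 0.7023 0.7029 0.7027 0.7022 0.7026
  0.7023 0.7028 0.7032 0.7035 0.7033 0.7037 0.704 ]]
```

View pics/w3.png

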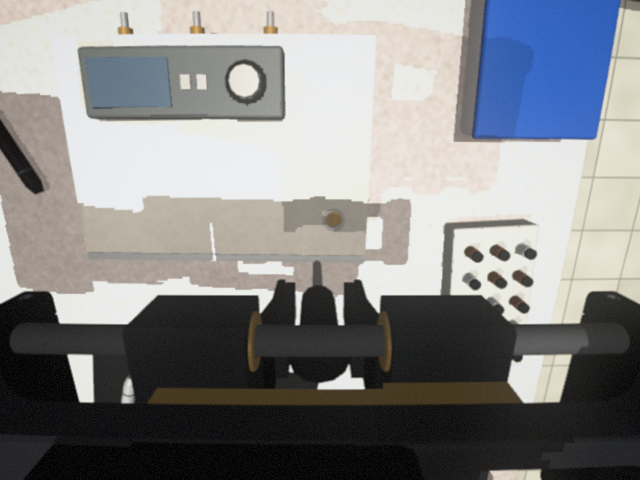

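The hole is at (219,333) beside the pin tip at (263,317), and the button is at (81,245). Next I work out the shift from tip to hole.

Run:
```python
from h import *
c=cap('wrist'); s=c['st']; p=np.array(s['position']); R=np.array(s['tcp_rot'])
g=c['image'][255:300,295:340].max(axis=2); 
for r in range(0,30,4): print(r+255,g[r])
zt=p[2]-.079
t=atz(c,(264,317),zt); h=atz(c,(219.2,332.8),.091); print(p,t,h,(t-p)@R*1000,(h-t)@R*1000)
```

```text
255 [180 180 181 181 183 182 184 183 179 180 182 181 184 185 185 186 181 184
 183 184 180 181 181 181 183 184 183 184 182 181 181 179 180 180 180 178
 179 180 182 183 183 185 183 181 183]
259 [153 156 157 158 160 160 160 161 162 159 156 151 150 150 148 153 152 152
 159 160 160 155 154 156 156 154 149 149 148 146 149 153 155 160 157 160
 161 158 156 153 152 149 153 150 151]
263 [156 155 153 155 156 157 153 154 157 156 158 158 159 157 157 158 150 140
 103  84  82  83  79  84  90 105 139 155 158 156 156 154 156 157 157 154
 155 156 157 157 159 159 158 161 156]
267 [169 166 170 174 171 174 173 171 169 165 167 168 170 172 174 172 173 147
  97  79  81  84  83  80  83  92 130 165 170 168 167 166 166 167 170 173
 171 173 171 173 173 172 177 174 172]
271 [171 173 172 178 177 180 174 177 174 174 172 173 174 170 170 172 170 146
  95  80  81  79  83  84  83  87 117 153 170 172 169 168 166 167 168 173
 170 171 171 167 171 172 173 176 177]
275 [165 165 167 169 174 170 172 169 169 169 171 170 172 171 171 176 171 146
  98  82  79  81  82  85  82  84 106 143 167 174 173 170 173 172 169 170
 169 171 174 178 173 174 175 175 173]
279 [169 164 166 173 173 176 177 177 174 172 168 171 170 171 171 172 162 130
  94  75  81  78  84  82  81  80  99 137 168 173 173 173 172 173 179 172
 169 171 170 168 167 171 173 172 171]
283 [124 162 168 164 160 165 161 162 164 171 172 170 172 168 168 166 157 125
  90  76  79  83  80  81  85  80  93 129 168 174 174 173 171 170 171 170
 174 176 176 173 172 171 171 176 175]
[0.6614 0.0665 0.233 ] [0.6593 0.0642 0.154 ] [0.6718 0.081  0.091 ] [-1.8972 79.0048 -2.3222] [12.7757 62.9721 16.7122]
```

Request:
send_rows:
  moves: "0 0 0 0 0;0 0 0 0 0;0 0 0 0 0;0 0 0 0 0;0 0 0 0 0"

```text
time_s: 7.8
position: [0.6627, 0.0658, 0.2344]
tcp_rot: [[1.0, 0.0, 0.0], [-0.0, -0.0, 1.0], [0.0, -1.0, -0.0]]
force: [0.0, 0.2, -0.5]
opening: 0.277
```

Run:
```python
from h import *
c=cap('wrist'); s=c['st']; p=np.array(s['position']); R=np.array(s['tcp_rot'])
g=c['image'].max(axis=2).astype(int)
sub=g[256:290,305:330]; 
for r in range(256,272,2): print(r,g[r,308:328])
d=mark_of(c,'release_hole')[0]; h=atz(c,d['pixel'],.091); print(d['p'],d['pixel'])
print(read_state()['position'],p,h)
```

```text
256 [179 177 180 179 179 177 178 178 174 176 177 176 179 179 178 176 176 178
 179 175]
258 [160 162 160 159 161 159 156 156 157 157 157 156 162 159 159 161 161 160
 158 160]
260 [163 161 161 161 160 159 154 143 132 135 143 153 158 162 161 162 161 158
 158 161]
262 [157 155 154 156 146 125  97  81  81  84  91 101 126 151 159 158 158 158
 159 157]
264 [169 171 170 163 142  96  80  84  82  81  83  83 100 134 154 161 159 162
 163 162]
266 [173 173 180 173 148  99  80  82  83  83  82  84  90 131 163 170 169 169
 170 172]
268 [171 172 174 176 148  99  78  83  81  86  84  82  92 132 168 176 172 172
 168 170]
270 [171 174 175 172 146  98  79  81  82  81  84  80  87 120 158 172 170 164
 166 168]
0.73 [225.1, 331.5]
[0.6628 0.0655 0.2344] [0.6627 0.0658 0.2344] [0.6726 0.0747 0.091 ]
```

Run:
```python
from h import *
c=cap('wrist'); s=c['st']; p=np.array(s['position'])
X=cloud(c); im=c['image']
# refine hole: depth dip / color
d=[q for q in masks_of(c,'release_hole')][:2]
for q in d:
    v,u=np.nonzero(q['region']); print(q['p'],q['bbox'],v.mean(),u.mean(),len(v))
t=atz(c,(263,317.2),p[2]-.079)
for px in ((219.2,332.8),(225.1,331.5)): print(atz(c,px,.091))
hsv=cv2.cvtColor(im,cv2.COLOR_BGR2HSV)[205:235,315:352]
k=(hsv[...,1]>90); v,u=np.nonzero(k); print('brown',v.mean()+205,u.mean()+315,k.sum())
print(p,t); cv2.imwrite('pics/z.png',cv2.resize(im[195:275,290:370],None,fx=6,fy=6,interpolation=2))
```

```text
0.94 [53.4, 18.7, 374.4, 269.1] 146.11512649958428 219.98191590450173 67352
0.16 [122.4, 372.4, 135.1, 405.6] 391.39607843137253 127.47450980392156 255
[0.6737 0.0796 0.091 ]
[0.6727 0.0745 0.091 ]
brown 221.33082706766916 332.8421052631579 133
[0.6628 0.0655 0.2344] [0.661  0.0639 0.1554]
```

View pics/z.png

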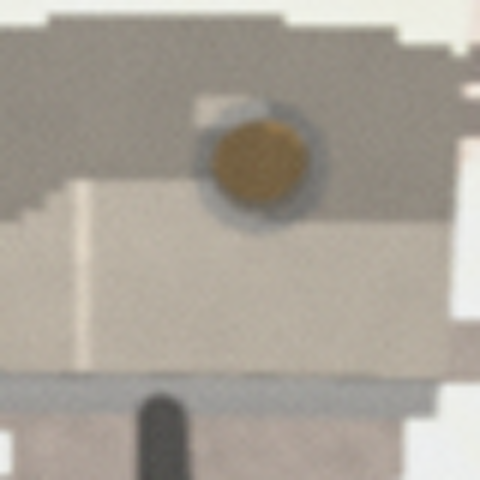

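Request:
send_rows:
  moves: "0 7 0 7 0;0 6 0 7.5 0;0 0 0 0 0;0 0 0 0 0;0 0 15 0 0;0 0 15 0 0;0 0 15 0 0;0 0 10 0 0;0 0 0 0 0;0 0 5 0 0;0 0 5 0 0;0 0 5 0 0;0 0 0 0 0;0 0 0 0 0"

```text
time_s: 9.17
position: [0.6758, 0.0798, 0.1642]
tcp_rot: [[1.0, -0.0, 0.001], [-0.001, 0.0, 1.0], [-0.0, -1.0, 0.0]]
force: [-0.2, 0.0, -1.0]
opening: 0.284
```

Run:
```python
from h import *
c=cap('wrist'); s=c['st']; print(s['position'],s['force'])
cv2.imwrite('pics/z2.png',cv2.resize(c['image'][195:345,230:430],None,fx=3,fy=3,interpolation=2))
```

```text
[0.6758 0.0798 0.1642] [-0.1749  0.0126 -1.0073]
```

View pics/z2.png

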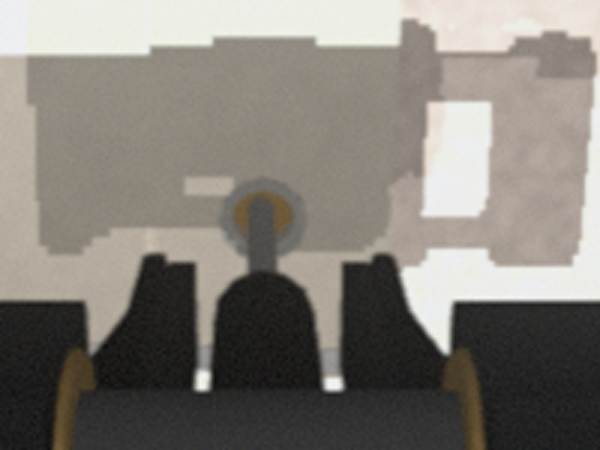

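The pin sits centred in the hole (crop (262,215)), so I press down.

Request:
send_rows:
  moves: "0 0 6 0 0;0 0 6 0 0;0 0 5 0 0;0 0 4 0 0;0 0 4 0 0;0 0 3 0 0;0 0 2 0 0;0 0 0 0 0;0 0 0 0 0;0 0 0 0 0"

```text
time_s: 10.05
position: [0.6759, 0.0798, 0.1345]
tcp_rot: [[1.0, 0.0, 0.001], [-0.001, -0.0, 1.0], [0.0, -1.0, -0.0]]
force: [0.4, -1.0, 3.8]
opening: 0.279
```

Run:
```python
from h import *
c=cap('wrist'); s=c['st']; print(s['position'],s['force'])
cv2.imwrite('pics/z3.png',c['image'][100:420])
```

```text
[0.6759 0.0798 0.1345] [ 0.3739 -1.0066  3.7622]
```

View pics/z3.png

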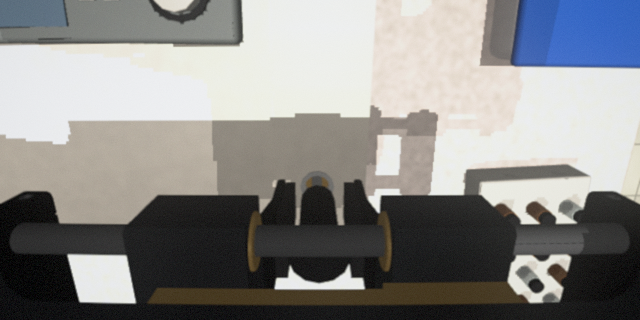

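Request:
send_rows:
  moves: "0 0 0 0 0;0 0 -15 0 0;0 0 -25 0 0;0 0 -25 0 0;0 0 -25 0 0;0 0 -10 0 0;0 0 0 0 0;0 0 0 0 0;0 0 0 0 0"

```text
time_s: 10.85
position: [0.6745, 0.0799, 0.2321]
tcp_rot: [[1.0, -0.004, 0.001], [-0.001, 0.0, 1.0], [-0.004, -1.0, 0.0]]
force: [-0.7, 0.2, -1.0]
opening: 0.281
```

Run:
```python
from h import *
c=cap('wrist'); s=c['st']; print(s['position'],s['force'])
a=cv2.resize(c['image'][180:330,50:450],(800,300))
t=cap('top'); b=cv2.resize(t['image'][145:255,215:315],(300,300),interpolation=2)
for q in masks_of(t,'tube_a')[:7]:
    v,u=np.nonzero(q['region']); W=np.array([atz(t,(x,y),.014)[:2] for x,y in zip(v,u)]); print(q['p'],q['bbox'],W.mean(0))
cv2.imwrite('pics/z4.png',np.vstack([a,np.hstack([b,np.zeros((300,500,3),np.uint8)])]))
```

```text
[0.6745 0.0799 0.2321] [-0.6796  0.2027 -0.9823]
0.59 [359.8, 192.6, 424.9, 207.4] [ 0.5939 -0.27  ]
0.58 [357.1, 226.2, 420.3, 239.7] [ 0.4928 -0.2545]
0.56 [376.5, 316.5, 433.3, 345.9] [ 0.187 -0.284]
0.54 [352.5, 250.6, 414.2, 275.7] [ 0.3963 -0.2375]
```

View pics/z4.png

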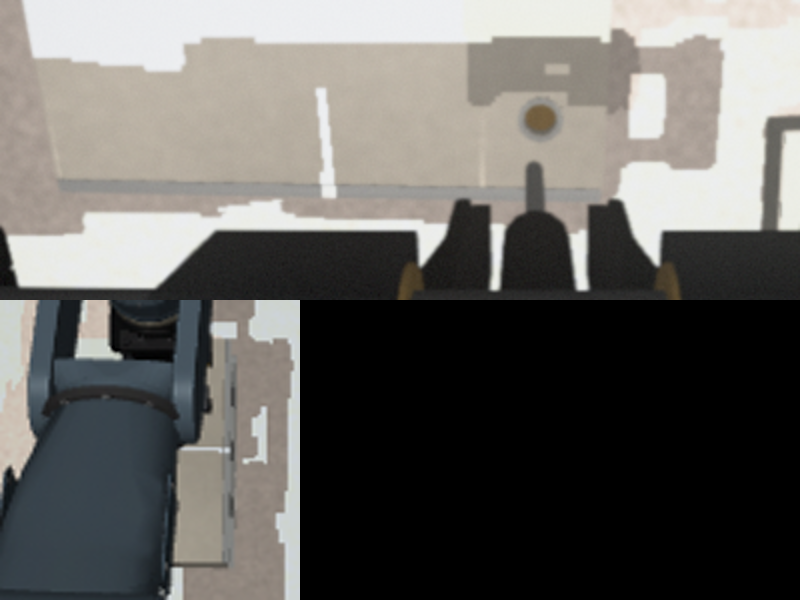

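Run:
```python
from h import *
a=cv2.imread('pics/top1.png')[145:255,270:310]; t=cap('top'); b=t['image'][145:255,270:310]
cv2.imwrite('pics/z5.png',np.hstack([cv2.resize(q,None,fx=5.4,fy=5.4,interpolation=2) for q in(a,b)]))
```

```text
(no output)
```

View pics/z5.png

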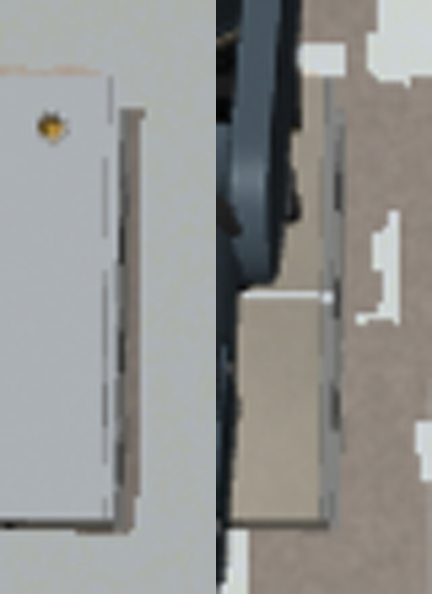

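The slots (right) have moved about 31 mm towards world +x compared with before (left), so the shutter is open. Now I return the pin.

Request:
send_rows:
  moves: "0 -10 0 15 0;0 -24 0 32 0;0 -26 0 35 0;0 -26 0 35 0;0 -26 0 35 0;0 -26 0 35 0;0 -26 0 35 0;0 -26 0 35 0;0 -26 0 35 0;0 0 0 0 -6.65;0 0 0 0 -6.65;0 0 0 0 -6.65;0 0 0 0 -6.65;0 0 0 0 -6.65;0 0 0 0 -6.65;0 0 0 0 -6.65;0 0 0 0 -6.65;0 0 0 0 -6.65;0 0 0 0 -6.65;0 0 0 0 -6.5"

```text
time_s: 12.72
position: [0.4669, 0.3616, 0.2339]
tcp_rot: [[0.288, -0.001, -0.958], [0.958, -0.0, 0.288], [-0.0, -1.0, 0.001]]
force: [0.4, 0.4, -0.3]
opening: 0.279
```

Request:
send_rows:
  moves: "0 0 0 0 0;0 0 0 0 0;0 0 0 0 0"

```text
time_s: 12.97
position: [0.4676, 0.3614, 0.2341]
tcp_rot: [[0.295, -0.001, -0.955], [0.955, -0.0, 0.295], [-0.0, -1.0, 0.001]]
force: [-0.2, 0.5, -1.5]
opening: 0.282
```

Run:
```python
from h import *
t=cap('top')
for r in(179.3,200.2,220.6): print('slot',atz(t,(r,292.6),.048))
print(read_state()['position'],todo((.4563,.3748,.200),axis=(.294,.956)))
```

```text
slot [0.6501 0.0385 0.048 ]
slot [0.5863 0.039  0.048 ]
slot [0.5244 0.0395 0.048 ]
[0.4678 0.3614 0.2341] [array([ 9.5, 34.1, 14.9]), np.float64(-0.06)]
```

Request:
send_rows:
  moves: "0 5 0 8 0;0 4.5 0 7 0;0 0 15 0 0;0 0 15 0 0;0 0 15 0 0;0 0 15 0 0;0 0 12 0 0;0 0 0 0 0;0 0 0 0 0;0 0 0 0 0;0 0 0 0 0"

```text
time_s: 13.93
position: [0.4571, 0.3753, 0.1633]
tcp_rot: [[0.293, 0.002, -0.956], [0.956, 0.001, 0.293], [0.002, -1.0, -0.001]]
force: [-0.3, -0.1, -0.4]
opening: 0.282
```

Run:
```python
from h import *
c=cap('wrist'); s=c['st']; print(s['position'],s['tcp_rot'],todo((.4563,.3748,.160),axis=(.294,.956)))
cv2.imwrite('pics/z6.png',cv2.resize(c['image'][180:320,220:420],None,fx=4,fy=4,interpolation=2))
```

```text
[0.4571 0.3753 0.1633] [[ 0.2933  0.0018 -0.956 ]
 [ 0.956   0.001   0.2933]
 [ 0.0015 -1.     -0.0014]] [array([-0.6,  3.3,  0.7]), np.float64(0.03)]
```

View pics/z6.png

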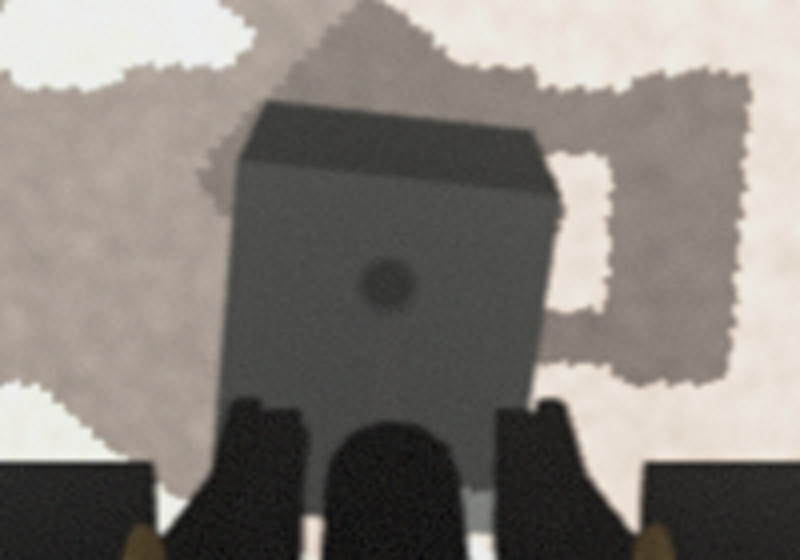

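Run:
```python
from h import *
c=cap('wrist'); s=c['st']; p=np.array(s['position']); R=np.array(s['tcp_rot'])
g=c['image'].astype(int).sum(2)
for r in range(244,288,3): print(r,g[r,302:334])
h=atz(c,(251,316.75),.0595); print('hole tool',(h-p)@R*1000,h)
X=cloud(c); T=(X-p)@R*1000
for r in range(250,290,3): print(r,T[r,308:328:2,1].round(0))
```

```text
244 [232 221 220 228 217 231 221 228 228 224 219 228 217 201 196 202 203 194
 222 230 221 223 224 220 218 224 234 235 229 225 232 230]
247 [229 223 226 231 224 228 228 225 208 187 171 173 151 159 165 174 165 159
 167 172 185 211 223 225 222 230 230 231 223 227 225 231]
250 [221 230 230 226 226 231 221 202 179 166 151 159 153 159 168 152 165 164
 140 158 170 189 205 227 230 236 228 225 233 236 229 213]
253 [218 233 223 221 223 221 215 209 188 180 149 145 148 158 168 166 153 165
 153 154 178 198 206 219 224 219 218 225 226 230 231 227]
256 [227 229 217 219 226 219 230 225 213 204 195 185 177 179 175 182 175 176
 185 196 203 203 215 224 220 226 232 227 232 225 218 222]
259 [225 219 212 225 225 224 220 213 220 220 218 204 207 223 208 208 211 207
 221 219 221 218 220 231 213 219 225 221 219 229 222 229]
262 [222 213 220 222 226 217 224 216 212 209 212 217 217 222 219 226 213 215
 224 223 221 220 218 215 211 223 224 214 221 231 221 218]
265 [209 216 217 208 223 216 211 216 213 218 214 219 221 217 222 216 226 220
 214 222 221 220 226 224 230 217 218 229 219 226 220 219]
268 [223 215 219 219
[... 1060 characters left out ...]
8. 112. 113. 113. 110. 105. 104. 107.]
256 [104. 104. 105. 106. 107. 106. 107. 105. 105. 105.]
259 [105. 104. 104. 104. 105. 105. 105. 105. 105. 105.]
262 [104. 105. 104.  78.  77.  76.  79. 105. 105. 104.]
265 [104. 105. 105.  70.  69.  70.  71. 106. 105. 106.]
268 [105. 104. 104.  66.  64.  64.  67. 105. 104. 104.]
271 [106. 105. 104.  61.  60.  59.  59. 105. 107. 105.]
274 [106. 105. 105.  55.  54.  55.  57. 104. 105. 105.]
277 [106. 105. 104.  52.  50.  50.  51.  57. 104. 105.]
280 [105. 105. 104.  46.  45.  45.  46.  49. 105. 104.]
283 [105. 105. 105.  42.  42.  41.  43.  45. 105. 105.]
286 [105. 105.  25.  24.  23.  24.  23.  24.  25. 105.]
289 [22. 21. 22. 20. 17. 19. 19. 20. 20. 21.]
```

Request:
send_rows:
  moves: "0 -0.5 0 1 0;0 0 10 0 0;0 0 10 0 0;0 0 6 0 0;0 0 5 0 0;0 0 5 0 0;0 0 0 0 0;0 0 0 0 0;0 0 0 0 0"

```text
time_s: 14.78
position: [0.4556, 0.3745, 0.1263]
tcp_rot: [[0.293, 0.0, -0.956], [0.956, -0.0, 0.293], [-0.0, -1.0, -0.0]]
force: [-0.7, 0.3, -0.3]
opening: 0.277
```

Request:
send_rows:
  moves: "0 0 10 0 0;0 0 10 0 0;0 0 8 0 0;0 0 6 0 0;0 0 4 0 0;0 0 3 0 0;0 0 0 0 0;0 0 0 0 0"

```text
time_s: 15.45
position: [0.4555, 0.3745, 0.0851]
tcp_rot: [[0.293, -0.0, -0.956], [0.956, -0.0, 0.293], [-0.0, -1.0, 0.0]]
force: [0.4, -1.1, -0.8]
opening: 0.283
```

Request:
send_rows:
  moves: "60 0 0 0 0;60 0 0 0 0;60 0 0 0 0;60 0 0 0 0;60 0 0 0 0;60 0 -15 0 0;60 0 -25 0 0;60 0 -30 0 0;60 0 -30 0 0;60 0 -30 0 0;60 0 -20 0 0;60 0 0 0 0"

```text
time_s: 16.45
position: [0.4581, 0.376, 0.2406]
tcp_rot: [[0.293, 0.009, -0.956], [0.956, 0.005, 0.293], [0.008, -1.0, -0.007]]
force: [0.5, 0.2, -0.9]
opening: 0.688
```

Run:
```python
from h import *
c=cap('wrist'); X=cloud(c)
for lo,hi,nm in ((.103,.125,'flange'),(.052,.064,'block')):
    m=(X[...,2]>lo)&(X[...,2]<hi)&(abs(X[...,0]-.465)<.06)&(abs(X[...,1]-.365)<.06)
    P=X[m]; print(nm,m.sum(),P[:,2].min(),P[:,2].max(),np.median(P[:,2]),cv2.minAreaRect((P[:,:2]*1000).astype(np.float32)))
cv2.imwrite('pics/w7.png',c['image'])
```

```text
flange 735 0.10524474134852413 0.11127799737397659 0.10941317707629428 ((457.20648193359375, 373.78497314453125), (24.698949813842773, 25.0521183013916), 73.24197387695312)
block 3397 0.05203612509774452 0.06375375995203264 0.05847410203856768 ((470.6631774902344, 367.8482666015625), (60.13249588012695, 70.87493133544922), 66.47427368164062)
```

Request:
send_rows:
  moves: "60 -31 0 -18.5 0;60 -31 0 -18.5 0;60 -31 0 -18.5 0;60 -31 0 -18.5 0;60 -31 0 -18.5 0;60 -31 0 -18.5 0;60 -31 0 -18.5 0;60 -31 0 -18.5 0;60 -31 0 -18.5 0;60 -31 0 -18.5 0;60 -31 0 -18.5 0;60 -31 0 -18.5 0;60 -31 0 -18.5 0;60 0 0 0 7.1;60 0 0 0 7.1;60 0 0 0 7.1;60 0 0 0 7.1;60 0 0 0 7.1;60 0 0 0 7.1;60 0 0 0 7.1"

```text
time_s: 18.17
position: [0.5661, -0.0811, 0.2334]
tcp_rot: [[0.921, -0.004, -0.389], [0.389, 0.001, 0.921], [-0.003, -1.0, 0.003]]
force: [-0.2, -1.1, 0.3]
opening: 0.692
```

Request:
send_rows:
  moves: "60 0 0 0 7.1;60 0 0 0 7.1;60 0 0 0 7.1;60 0 0 0 7.1;60 0 0 0 7.1;60 0 0 0 7.1;60 0 0 0 7.1;60 0 0 0 7.1;60 0 0 0 7.1;60 0 0 0 7.1;60 0 0 0 7.1;60 0 0 0 7.1;60 0 0 0 7.1;60 0 0 0 7.1;60 0 0 0 7.1;60 0 0 0 7.1;60 0 0 0 7.1;60 0 0 0 7.1;60 0 0 0 7.1;60 0 0 0 7.1"

```text
time_s: 19.83
position: [0.5661, -0.081, 0.2334]
tcp_rot: [[-0.487, -0.003, 0.874], [-0.874, 0.001, -0.487], [0.001, -1.0, -0.004]]
force: [-0.2, -0.1, -0.7]
opening: 0.69
```

Request:
send_rows:
  moves: "60 0 20 0 7.1;60 0 20 0 7.1;60 0 20 0 7.1;60 0 20 0 7.1;60 0 15 0 5;60 0 0 0 0;60 0 0 0 0"

```text
time_s: 20.42
position: [0.5658, -0.0809, 0.1384]
tcp_rot: [[-0.883, -0.004, 0.469], [-0.469, 0.002, -0.883], [0.003, -1.0, -0.003]]
force: [0.7, 0.1, 1.1]
opening: 0.692
```

Run:
```python
from h import *
c=cap('wrist'); save(c,'w8.png'); print(c['st']['position'],c['st']['joint_positions'])
for d in mark_of(c,'bore0')[:5]:
    r,o=ray(c,d['pixel']); k=(.0395-o[1])/r[1]; print(d['p'],d['pixel'],o+k*r, dep(c,d['pixel']))
```

```text
[ 0.5658 -0.0809  0.1384] [-19.334   34.1483  94.969   -0.0036  51.1521 132.6952]
0.62 [390.5, 252.2] [0.5599 0.0395 0.0565] [ 0.5905 -0.095   0.2149]
```

View pics/w8.png

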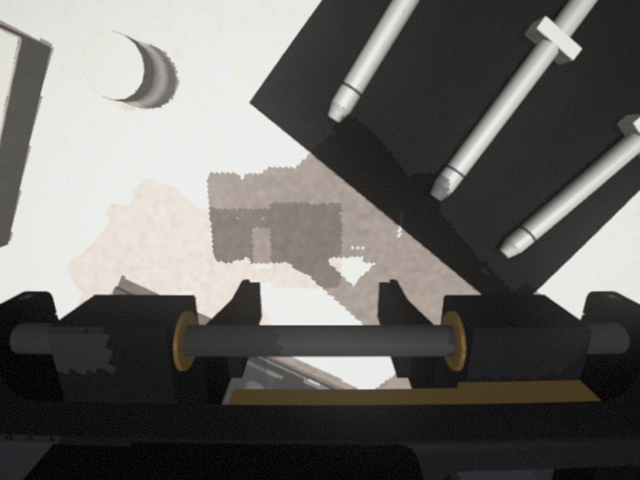

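The wrist camera looks towards tool +z, so this view shows the mat and the tube tips at (110,340), (190,445) and (250,512), not the face. I turn back to yaw 0 to see the face at a shallow angle.

Request:
send_rows:
  moves: "60 0 -20 0 -7.1;60 0 -20 0 -7.1;60 0 -20 0 -7.1;60 0 -20 0 -7.1;60 0 -20 0 -7.1;60 0 0 0 -7.1;60 0 0 0 -7.1;60 0 0 0 -7.1;60 0 0 0 -7.1;60 0 0 0 -7.1;60 0 0 0 -7.1;60 0 0 0 -7.1;60 0 0 0 -7.1;60 0 0 0 -7.1;60 0 0 0 -7.1;60 0 0 0 -7.1;60 0 0 0 -7.1;60 0 0 0 -7.1;60 0 0 0 -7.1;60 0 0 0 -7.1"

```text
time_s: 22.18
position: [0.5677, -0.0814, 0.2417]
tcp_rot: [[0.986, 0.003, 0.169], [-0.169, -0.001, 0.986], [0.003, -1.0, -0.0]]
force: [-0.4, 0.0, 0.4]
opening: 0.682
```

Request:
send_rows:
  moves: "60 0 0 0 -6;60 0 0 0 -4;60 0 0 -25 0;60 0 0 -20 0;60 0 0 0 0;60 0 0 0 0;60 0 0 0 0"

```text
time_s: 22.77
position: [0.5671, -0.126, 0.241]
tcp_rot: [[1.0, 0.001, 0.003], [-0.003, 0.0, 1.0], [0.001, -1.0, 0.0]]
force: [-0.2, -0.4, 1.3]
opening: 0.688
```

Run:
```python
from h import *
c=cap('wrist'); save(c,'w9.png'); print(c['st']['position'],c['st']['tcp_rot'])
for d in mark_of(c,'bore0')[:5]:
    r,o=ray(c,d['pixel']); k=(.0395-o[1])/r[1]; print(d['p'],d['pixel'],o+k*r, dep(c,d['pixel']))
cv2.imwrite('pics/z9.png',cv2.resize(c['image'][0:140,100:500],None,fx=2,fy=2,interpolation=2))
```

```text
[ 0.5671 -0.126   0.241 ] [[ 1.      0.001   0.0026]
 [-0.0026  0.0001  1.    ]
 [ 0.001  -1.      0.0001]]
0.92 [25.1, 378.4] [0.6135 0.0395 0.0768] [0.6195 0.0507 0.0373]
0.89 [26.9, 237.5] [0.502  0.0395 0.0735] [0.4942 0.0499 0.0363]
0.8 [24.2, 306.0] [0.5567 0.0395 0.0788] [0.5553 0.0514 0.0372]
```

View pics/z9.png

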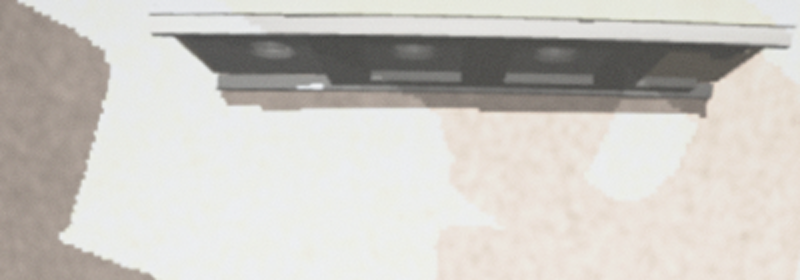

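The crop shows three bores at about (272,48), (413,50) and (553,53), each centred in a light slot patch, so the shutter is open. Next I look at the tubes from above.

Request:
send_rows:
  moves: "60 -15 0 -34 0;60 -15 0 -35 0;60 -15 0 -35 0;60 -16 0 -35 0;60 -16 0 -35 0;60 0 0 0 0;60 0 0 0 0;60 0 0 0 0"

```text
time_s: 23.53
position: [0.4896, -0.2992, 0.2402]
tcp_rot: [[1.0, -0.0, 0.003], [-0.003, 0.001, 1.0], [-0.0, -1.0, 0.001]]
force: [-0.1, 0.6, 0.5]
opening: 0.688
```

```bash
cat >> h.py <<'E'
def tubes(c):
    """fit axes of tubes lying on the mat from wrist view"""
    out=[]
    for q in masks_of(c,'tube_a')[:8]:
        if q['p']<.25: continue
        v,u=np.nonzero(q['region'])
        W=np.array([atz(c,(a,b),.014)[:2] for a,b in zip(v,u)])
        hsv=cv2.cvtColor(c['image'],cv2.COLOR_BGR2HSV)[v,u]
        vx,vy,x0,y0=cv2.fitLine(W.astype(np.float32),cv2.DIST_HUBER,0,.001,.001).ravel()
        e=np.array([vx,vy]); e=e if e[1]>0 else -e
        t=(W-[x0,y0])@e; n=(W-[x0,y0])@[-e[1],e[0]]
        wide=np.abs(n)>.012
        tt=t[wide]; tag=np.median(tt) if len(tt)>5 else np.nan
        P=lambda k:np.array([x0,y0])+e*k
        out.append((q['p'],np.median(hsv[:,1]),P(t.min()),P(t.max()),P(tag),np.degrees(np.arctan2(e[1],e[0])),t.max()-t.min(),len(tt)))
    return out
E
python3 - <<'E'
from h import *
R0=np.array([[1,.001,.0026],[-.0026,.0001,1],[.001,-1,.0001]])
c=cap('wrist'); save(c,'w10.png'); print(c['st']['position'])
for o in tubes(c): print(*o)
b=dict(c); b['st']=dict(c['st'],position=np.array([.5671,-.126,.241]),tcp_rot=R0)
for px in((25.1,378.4),(26.9,237.5),(24.2,306),(24,236),(25,306.5),(26.5,376.5)): print(px,atz(b,px,.048))
E
```

```text
[ 0.4896 -0.2992  0.2402]
0.89 9.0 [ 0.3683 -0.3254] [ 0.425  -0.1417] [ 0.3852 -0.2707] 72.85096 0.19223042219253564 166
0.67 141.0 [ 0.2346 -0.3688] [ 0.1502 -0.2044] [ 0.1737 -0.2502] 117.17387 0.18477474454891735 224
0.66 9.0 [ 0.4821 -0.3447] [ 0.5007 -0.155 ] [ 0.4877 -0.2881] 84.41117 0.19059918063384026 132
0.66 9.0 [ 0.5842 -0.358 ] [ 0.5981 -0.1675] [ 0.5883 -0.3012] 85.83669 0.19096112373266977 140
0.37 8.0 [ 0.5133 -0.4855] [ 0.5791 -0.4832] [nan nan] 1.9387324 0.0657881323561999 0
(25.1, 378.4) [0.6179 0.0476 0.048 ]
(26.9, 237.5) [0.4967 0.0466 0.048 ]
(24.2, 306) [0.5557 0.0482 0.048 ]
(24, 236) [0.4956 0.0489 0.048 ]
(25, 306.5) [0.5561 0.0476 0.048 ]
(26.5, 376.5) [0.6163 0.0465 0.048 ]
```

View pics/w10.png

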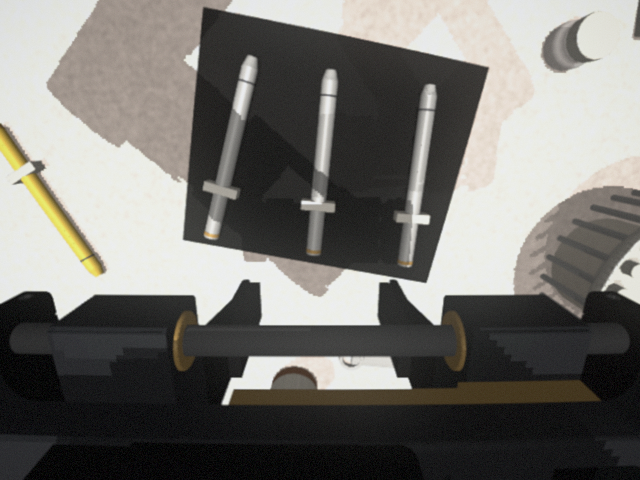

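Request:
send_rows:
  moves: "50 34 20 11.5 0;50 34 20 11.5 0;50 33.5 20 11 0;50 0 20 0 4;50 0 25 0 0;50 0 25 0 0;50 0 25 0 0;50 0 20 0 0;50 0 15 0 0;50 0 0 0 0;50 0 0 0 0;50 0 0 0 0"

```text
time_s: 24.63
position: [0.5923, -0.2657, 0.0512]
tcp_rot: [[0.997, 0.001, 0.071], [-0.071, -0.001, 0.997], [0.001, -1.0, -0.001]]
force: [-0.4, 0.2, 0.7]
opening: 0.573
```

```bash
cat >> h.py <<'E'
def plan(tip,ang,back,z):
    a=np.radians(ang); p=np.array(tip)-back*np.array([np.cos(a),np.sin(a)])
    return todo((p[0],p[1],z),axis=(np.sin(a),-np.cos(a)))
E
python3 - <<'E'
from h import *
c=cap('wrist'); print(c['st']['position'],c['st']['force'])
for o in tubes(c):
    print(*o)
    if o[1]<50 and o[0]>.5: print(plan(o[3],o[5],.098,.0245))
print(plan((.5981,-.1675),85.84,.098,.0245))
E
```

```text
[ 0.5923 -0.2657  0.0512] [-0.3818  0.2119  0.7011]
0.73 9.0 [ 0.5878 -0.3345] [ 0.5996 -0.1677] [nan nan] 85.95088 0.167225454919068 0
[array([ 0.2, 27.4,  1.1]), np.float64(-0.07)]
0.64 9.0 [ 0.4921 -0.2643] [ 0.5028 -0.1546] [nan nan] 84.42611 0.11020244101897383 0
[array([-99.9,  27.1,   7.3]), np.float64(1.46)]
[array([-1.5, 27.3,  1.2]), np.float64(0.04)]
```

Request:
send_rows:
  moves: "50 0 10 1 0;50 0 10 0 0;50 0 6.5 0 0;50 0 0 0 0;0 0 0 0 0;0 0 0 0 0;0 0 0 0 0;0 0 0 0 0;0 0 0 0 0;0 0 0 0 0;0 0 0 0 0;0 0 0 0 0;0 0 0 0 0;0 0 0 0 0"

```text
time_s: 25.9
position: [0.5914, -0.2655, 0.0238]
tcp_rot: [[0.997, 0.0, 0.073], [-0.073, -0.0, 0.997], [0.0, -1.0, -0.0]]
force: [-0.1, -0.1, -0.1]
opening: 0.174
```

Request:
send_rows:
  moves: "0 0 -10 0 0;0 0 -13 0 0;0 0 -14 0 0;0 0 0 0 -3.3;0 4 0 30 0;0 4.5 0 39 0;0 4.5 0 39 0;0 4.5 0 39 0;0 4.5 0 30 0;0 0 0 9 0;0 0 0 0 0;0 0 0 0 0;0 0 0 0 0"

```text
time_s: 26.98
position: [0.6166, -0.0814, 0.0616]
tcp_rot: [[1.0, 0.002, 0.016], [-0.016, -0.001, 1.0], [0.002, -1.0, -0.001]]
force: [0.0, -1.1, -1.6]
opening: 0.176
```

```bash
cat >> h.py <<'E'
def held(c):
    """axis of the held tube in tool coords from depth: rows of (z, x mid, top y)"""
    s=c['st']; R=np.array(s['tcp_rot']); p=np.array(s['position']); T=(cloud(c)-p)@R*1000
    m=(abs(T[...,0])<14)&(T[...,1]>-2)&(T[...,1]<30)&(T[...,2]>15)&(T[...,2]<115)
    P=T[m]
    for z in range(15,112,8):
        q=P[(P[:,2]>=z)&(P[:,2]<z+8)]
        if len(q)>8: print(z+4,'x',round((np.percentile(q[:,0],2)+np.percentile(q[:,0],98))/2,1),'top',round(np.percentile(q[:,1],5),1),'w',round(np.ptp(q[:,0]),1),len(q))
    print('zmax',P[:,2].max())
E
python3 - <<'E'
from h import *
c=cap('wrist'); save(c,'w11.png'); print(c['st']['position'],c['st']['tcp_rot'],c['st']['force'],c['st']['opening']); held(c)
for d in mark_of(c,'tube_a_tip')[:2]: print(d['p'],d['pixel'],atz(c,d['pixel'],.048))
for d in mark_of(c,'bore0')[:3]: print(d['p'],d['pixel'],atz(c,d['pixel'],.048))
E
```

```text
[ 0.6166 -0.0814  0.0616] [[ 0.9999  0.0016  0.016 ]
 [-0.016  -0.0011  0.9999]
 [ 0.0016 -1.     -0.0011]] [ 0.0352 -1.0693 -1.5874] 0.17615543569128883
19 x -0.5 top 5.8 w 15.3 528
27 x -0.5 top 5.7 w 16.1 555
35 x -0.4 top 5.7 w 16.0 591
43 x -0.5 top 5.7 w 15.6 613
51 x -0.5 top 5.6 w 15.8 630
59 x -0.7 top 5.6 w 15.7 669
67 x -0.7 top 5.7 w 15.4 688
75 x -0.8 top 5.5 w 16.0 731
83 x -0.9 top 5.5 w 15.9 753
91 x -0.8 top 6.2 w 15.7 680
99 x -0.7 top 8.0 w 11.3 207
zmax 98.20589991981527
0.92 [9.4, 319.1] [0.6182 0.047  0.048 ]
0.73 [14.8, 163.9] [0.5563 0.0467 0.048 ]
0.71 [20.7, 18.0] [0.4953 0.0473 0.048 ]
```

Request:
send_rows:
  moves: "0 0 0 10 0;0 0 0 10 0;0 0 0 10 0;0 0 0 8 0;0 0 0 8 0;0 0 0 8 0;0 0 0 0 0;0 0 0 0 0"

```text
time_s: 27.8
position: [0.6169, -0.0249, 0.0608]
tcp_rot: [[1.0, 0.0, 0.014], [-0.014, -0.0, 1.0], [0.0, -1.0, -0.0]]
force: [0.2, -0.2, -1.1]
opening: 0.171
```

Request:
send_rows:
  moves: "0 0 0 12 0;0 0 0 12 0;0 0 0 12 0;0 0 0 10 0;0 0 0 0 0;0 0 0 0 0;40 0 0 0 0;40 0 0 0 0;40 0 0 0 0;40 0 0 0 0;40 0 0 0 0"

```text
time_s: 28.72
position: [0.6175, 0.0198, 0.0608]
tcp_rot: [[1.0, -0.0, 0.016], [-0.016, -0.0, 1.0], [-0.0, -1.0, -0.0]]
force: [1.3, -0.2, -0.4]
opening: 0.428
```

Request:
send_rows:
  moves: "40 0 -12 0 0;40 0 -12 0 0;40 0 -16 0 0;40 0 0 -24 0;40 0 0 -24 0;40 0 0 -21 0;40 0 0 0 0;40 0 16 0 0;40 0 16 0 0;40 0 16 0 0;40 0 0 0 0;40 0 0 0 0"

```text
time_s: 29.72
position: [0.6162, -0.0482, 0.053]
tcp_rot: [[1.0, -0.001, 0.015], [-0.015, 0.0, 1.0], [-0.001, -1.0, 0.0]]
force: [0.1, 0.5, 0.3]
opening: 0.462
```

Run:
```python
from h import *
c=cap('wrist'); save(c,'w12.png'); s=c['st']; print(s['position'],s['force'],s['opening'])
R=np.array(s['tcp_rot']); p=np.array(s['position']); T=(cloud(c)-p)@R*1000
m=(abs(T[...,0])<25)&(T[...,1]>-8)&(T[...,1]<30)&(T[...,2]>-12)&(T[...,2]<90); P=T[m]
for z in range(-12,80,6):
    q=P[(P[:,2]>=z)&(P[:,2]<z+6)]
    if len(q)>8: print(z+3,np.percentile(q[:,0],[2,98]).round(1),'top',round(np.percentile(q[:,1],5),1),len(q))
```

```text
[ 0.6162 -0.0482  0.053 ] [0.1351 0.5327 0.2831] 0.4619431544240946
-9 [-20.4  19.9] top 6.4 70
-3 [-20.3  19.9] top 3.3 475
3 [-20.7  20.4] top -5.9 588
9 [-24.7  24.7] top -6.3 1116
15 [-6.5  8.5] top 3.1 395
21 [-6.5  8.8] top 3.0 404
27 [-15.2  18.7] top 1.0 684
33 [-15.5  19.1] top 0.5 1064
39 [-15.8  17.7] top 1.9 971
45 [-6.6  8.8] top 1.7 481
51 [-6.6  8.6] top 1.4 493
57 [-6.4  8.5] top 1.3 515
63 [-6.4  8.8] top 1.0 539
69 [-6.3  8.7] top 0.5 554
75 [-6.7  8.6] top 0.2 573
81 [-6.6  8.8] top -0.1 620
```

Request:
send_rows:
  moves: "40 1 5 0 0;40 0 0 0 0;0 0 0 0 0;0 0 0 0 0;0 0 0 0 0;0 0 0 0 0;0 0 0 0 0;0 0 0 0 0;0 0 0 0 0;0 0 0 0 0;0 0 -2 0 0;0 0 -1 8 0;0 0 0 8 0;0 0 0 8 0;0 0 0 8 0;0 0 0 8 0;0 0 0 0 0;0 0 0 0 0"

```text
time_s: 31.27
position: [0.6181, -0.0072, 0.0509]
tcp_rot: [[1.0, 0.0, 0.014], [-0.014, 0.001, 1.0], [-0.0, -1.0, 0.001]]
force: [0.1, 3.3, 0.6]
opening: 0.174
```

Request:
send_rows:
  moves: "0 0 0 6 0;0 0 0 4 0;0 0 0 3 0;0 0 0 2 0;0 0 0 2 0;0 0 0 0 0;0 0 0 0 0"

```text
time_s: 31.85
position: [0.6188, 0.0072, 0.0514]
tcp_rot: [[1.0, 0.001, 0.015], [-0.015, -0.002, 1.0], [0.001, -1.0, -0.002]]
force: [-0.9, -6.2, 4.6]
opening: 0.168
```

```bash
cat >> h.py <<'E'
def tail(c):
    s=c['st']; R=np.array(s['tcp_rot']); p=np.array(s['position']); print(p,s['force'],s['opening'])
    T=(cloud(c)-p)@R*1000
    m=(abs(T[...,0])<25)&(T[...,1]>-8)&(T[...,1]<30)&(T[...,2]>-12)&(T[...,2]<60); P=T[m]
    for z in range(9,60,4):
        q=P[(P[:,2]>=z)&(P[:,2]<z+4)]
        if len(q)>8: print(z+2,np.percentile(q[:,0],[2,98]).round(1),'top',round(np.percentile(q[:,1],5),1),len(q))
E
python3 - <<'E'
from h import *
c=cap('wrist'); save(c,'w13.png'); tail(c)
E
```

```text
[0.6188 0.0072 0.0514] [-0.9088 -6.1714  4.6162] 0.16813022820790002
11 [-16.4  16. ] top -6.9 1041
15 [-6.8  6.4] top -1.5 169
```

Request:
send_rows:
  moves: "0 0 0 2 0;0 0 0 2 0;0 0 0 0 0;0 0 0 0 0"

```text
time_s: 32.23
position: [0.6188, 0.0094, 0.0514]
tcp_rot: [[1.0, 0.001, 0.014], [-0.014, -0.004, 1.0], [0.001, -1.0, -0.004]]
force: [-1.8, -10.8, 4.3]
opening: 0.174
```

Run:
```python
from h import *
c=cap('wrist'); tail(c); cv2.imwrite('pics/z14.png',cv2.resize(c['image'][180:340,220:420],None,fx=4,fy=3.5,interpolation=2))
```

```text
[0.6188 0.0094 0.0514] [ -1.8272 -10.7754   4.3412] 0.174147526690907
11 [-16.4  16. ] top -7.2 782
```

View pics/z14.png

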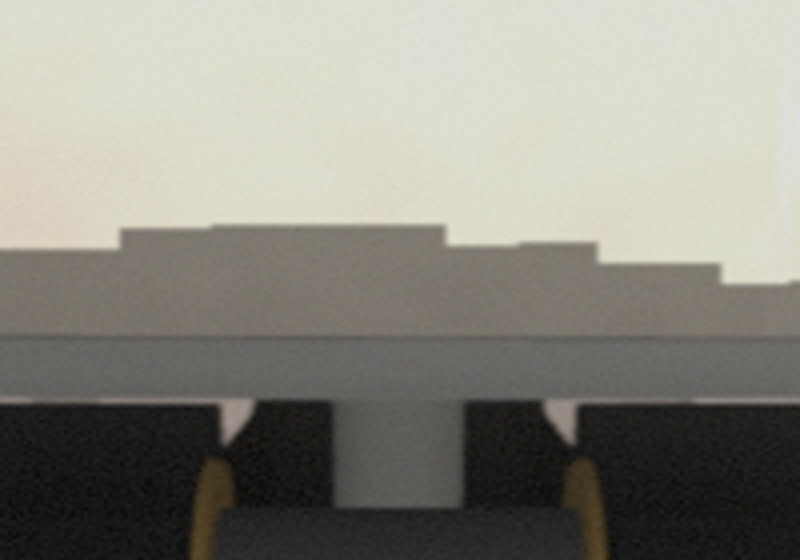

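Request:
send_rows:
  moves: "0 0 0 2 0;0 0 0 1 0;0 0 0 0 0;0 0 0 0 0;0 0 0 0 0"

```text
time_s: 32.7
position: [0.6188, 0.0096, 0.0514]
tcp_rot: [[1.0, 0.0, 0.013], [-0.013, -0.008, 1.0], [0.0, -1.0, -0.008]]
force: [-3.5, -18.7, 4.5]
opening: 0.174
```

Stalled at 19 N with the tip computed at 130 mm, so this tube is home. I release it and go on to the next.

Request:
send_rows:
  moves: "40 0 0 -3 0;40 0 0 0 0;40 0 0 0 0;40 0 0 0 0;40 0 0 0 0;40 0 -30 0 0;40 0 -40 -10 0;40 -18 -40 -37 0;40 -18 -40 -37 0;40 -18 -40 -37 0;40 -18 0 -37 0;40 -18 0 -37 0;40 -18 0 -37 0;40 -18 0 -37 0;40 -18 0 -37 0;40 -5 0 0 0;40 0 0 0 0;40 0 0 0 0;40 0 0 0 0"

```text
time_s: 34.28
position: [0.4806, -0.2598, 0.2078]
tcp_rot: [[1.0, -0.0, 0.013], [-0.013, 0.001, 1.0], [-0.0, -1.0, 0.001]]
force: [-1.0, 0.1, -0.3]
opening: 0.46
```

Run:
```python
from h import *
c=cap('wrist'); save(c,'w15.png'); print(c['st']['position'],c['st']['tcp_rot'][1][0])
for o in tubes(c):
    print(*o)
    if o[1]<50 and o[0]>.5: print(plan(o[3],o[5],.098,.0245))
t=cap('top'); cv2.imwrite('pics/z15.png',cv2.resize(t['image'][140:300,200:440],None,fx=3.2,fy=3.2,interpolation=2))
```

```text
[ 0.4806 -0.2598  0.2078] -0.013442748619418994
0.89 9.0 [ 0.4821 -0.3449] [ 0.5005 -0.1546] [ 0.4877 -0.2871] 84.480545 0.1912410738018209 149
[array([ 10.1, 183.3,   7.6]), np.float64(4.81)]
0.84 141.0 [ 0.2351 -0.3682] [ 0.1571 -0.2147] [ 0.1749 -0.2498] 116.96857 0.17213526463665652 299
0.62 10.0 [ 0.3686 -0.3248] [ 0.4247 -0.1422] [ 0.3854 -0.2699] 72.929054 0.19111120309533008 174
[array([-85.3, 183.3,  22.7]), np.float64(16.36)]
```

View pics/z15.png

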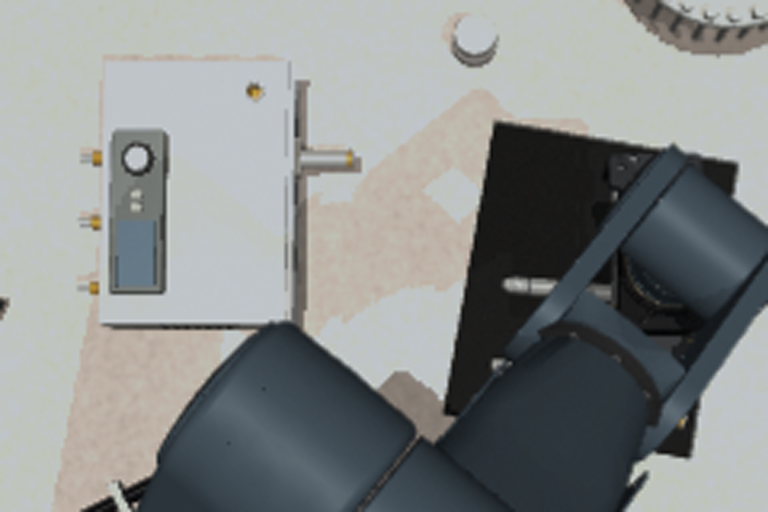

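The top crop shows the first tube home: the tag is hidden and about 50 mm of tail sticks out at (330,158). That is all 16 pictures used, so from here I go by numbers. Next is the middle tube.

Request:
send_rows:
  moves: "50 10 20 7.6 0;50 0 25 0 4.8;50 0 30 0 0;50 0 30 0 0;50 0 25 0 0;50 0 15 0 0;50 0 10 0 0;50 0 0 0 0;50 0 0 0 0"

```text
time_s: 35.18
position: [0.4907, -0.2534, 0.0528]
tcp_rot: [[0.995, -0.0, 0.098], [-0.098, 0.0, 0.995], [-0.0, -1.0, 0.0]]
force: [0.1, -0.2, 0.2]
opening: 0.574
```

Run:
```python
from h import *
c=cap('wrist'); print(c['st']['position'],c['st']['force'])
for o in tubes(c):
    print(*o)
    if o[1]<50 and o[0]>.5: print(plan(o[3],o[5],.098,.0245))
print(plan((.5005,-.1546),84.48,.098,.0245))
```

```text
[ 0.4907 -0.2534  0.0528] [ 0.139  -0.1927  0.2406]
0.85 9.0 [ 0.4845 -0.3233] [ 0.5009 -0.1545] [nan nan] 84.43826 0.1696022617382154 0
[array([-0. , 29.5,  2.2]), np.float64(-0.07)]
0.65 9.0 [ 0.3924 -0.2515] [ 0.4258 -0.1426] [nan nan] 72.944016 0.1138869865972314 0
[array([-95.5,  29.3,   8.6]), np.float64(11.43)]
[array([-0.3, 29.5,  2.1]), np.float64(-0.11)]
```

Request:
send_rows:
  moves: "50 0 12 1.5 0;50 0 12 0 0;50 0 5 0 0;50 0 0 0 0;0 0 0 0 0;0 0 0 0 0;0 0 0 0 0;0 0 0 0 0;0 0 0 0 0;0 0 0 0 0;0 0 0 0 0;0 0 0 0 0;0 0 0 0 0"

```text
time_s: 36.37
position: [0.4906, -0.2525, 0.0241]
tcp_rot: [[0.995, 0.0, 0.099], [-0.099, -0.0, 0.995], [0.001, -1.0, -0.0]]
force: [0.2, 0.0, 2.9]
opening: 0.176
```

Request:
send_rows:
  moves: "0 0 -10 0 0;0 0 -13 0 0;0 0 -14 0 0;0 0 0 0 -4.7;0 8 0 25 0;0 13 0 37 0;0 13 0 37 0;0 13 0 37 0;0 12 0 28 0;0 2 0 9 0;0 0 0 0 0;0 0 0 0 0;0 0 0 0 0"

```text
time_s: 37.45
position: [0.5539, -0.0816, 0.061]
tcp_rot: [[1.0, -0.0, 0.018], [-0.018, -0.0, 1.0], [-0.0, -1.0, -0.0]]
force: [-0.6, -0.8, -1.1]
opening: 0.177
```

Run:
```python
from h import *
c=cap('wrist'); save(c,'w16.png'); print(c['st']['position'],c['st']['tcp_rot'][1],c['st']['force'],c['st']['opening']); held(c)
for d in mark_of(c,'bore0')[:3]: print(d['p'],d['pixel'],atz(c,d['pixel'],.048))
```

```text
[ 0.5539 -0.0816  0.061 ] [-0.0177 -0.0004  0.9998] [-0.6474 -0.8019 -1.1228] 0.17700636064314557
19 x -0.5 top 6.0 w 15.3 533
27 x -0.4 top 6.0 w 15.7 556
35 x -0.2 top 6.0 w 15.9 577
43 x -0.5 top 6.0 w 15.7 609
51 x -0.5 top 5.9 w 15.4 636
59 x -0.5 top 5.9 w 15.7 657
67 x -0.7 top 5.9 w 16.0 681
75 x -0.5 top 5.9 w 16.2 741
83 x -0.5 top 5.8 w 15.9 748
91 x -0.7 top 6.2 w 15.8 693
99 x -0.7 top 8.2 w 11.7 240
zmax 98.73045086017953
0.84 [9.5, 168.8] [0.4961 0.0482 0.048 ]
0.82 [7.5, 322.0] [0.5568 0.0472 0.048 ]
0.32 [296.8, 318.1] [ 0.5531 -0.0768  0.048 ]
```

Request:
send_rows:
  moves: "0 1 0 8 0;0 0 0 10 0;0 0 0 10 0;0 0 0 8 0;0 0 0 8 0;0 0 0 8 0;0 0 0 0 0;0 0 0 0 0"

```text
time_s: 38.22
position: [0.5561, -0.0277, 0.0609]
tcp_rot: [[1.0, -0.0, 0.015], [-0.015, -0.0, 1.0], [-0.0, -1.0, -0.0]]
force: [0.6, -0.5, -1.3]
opening: 0.17
```

Request:
send_rows:
  moves: "0 0 0 12 0;0 0 0 12 0;0 0 0 12 0;0 0 0 12 0;0 0 0 0 0;0 0 0 0 0;40 0 0 0 0;40 0 0 0 0;40 0 0 0 0;40 0 0 0 0;40 0 0 0 0"

```text
time_s: 39.13
position: [0.5571, 0.0191, 0.061]
tcp_rot: [[1.0, 0.0, 0.017], [-0.017, -0.0, 1.0], [0.0, -1.0, -0.0]]
force: [0.7, -0.3, 0.5]
opening: 0.428
```

Request:
send_rows:
  moves: "40 0 -12 0 0;40 0 -12 0 0;40 0 -16 0 0;40 0 0 -24 0;40 0 0 -24 0;40 0 0 -21 0;40 0 0 0 0;40 0 16 0 0;40 0 16 0 0;40 0 16 0 0;40 0 0 0 0;40 0 0 0 0"

```text
time_s: 40.13
position: [0.555, -0.049, 0.0523]
tcp_rot: [[1.0, -0.002, 0.017], [-0.017, 0.001, 1.0], [-0.002, -1.0, 0.001]]
force: [0.1, 0.0, 0.5]
opening: 0.463
```

Run:
```python
from h import *
c=cap('wrist'); tail(c)
```

```text
[ 0.555  -0.049   0.0523] [0.0539 0.0389 0.4555] 0.4626879423349668
11 [-24.8  24.7] top -6.0 869
15 [-7.8  7.5] top 2.5 269
19 [-7.9  7.4] top 2.6 268
23 [-7.8  7.4] top 2.4 275
27 [-17.2  16. ] top 1.4 417
31 [-17.6  16.6] top 1.1 688
35 [-17.5  16.8] top 1.0 847
39 [-16.8  16.6] top 1.9 630
43 [-7.8  7.4] top 1.4 320
47 [-7.9  7.4] top 1.2 325
51 [-7.8  7.3] top 0.9 334
55 [-7.8  7.7] top 0.8 344
59 [-7.7  7.6] top 0.5 267
```

Request:
send_rows:
  moves: "40 0 5 0 0;40 0 0 0 0;0 0 0 0 0;0 0 0 0 0;0 0 0 0 0;0 0 0 0 0;0 0 0 0 0;0 0 0 0 0;0 0 0 0 0;0 0 0 0 0;0 0 -2 0 0;0 0 -1 8 0;0 0 0 8 0;0 0 0 8 0;0 0 0 8 0;0 0 0 8 0;0 0 0 6 0;0 0 0 4 0;0 0 0 0 0;0 0 0 0 0"

```text
time_s: 41.85
position: [0.5569, 0.001, 0.0515]
tcp_rot: [[1.0, 0.001, 0.016], [-0.016, -0.0, 1.0], [0.001, -1.0, -0.0]]
force: [-1.4, -1.2, 4.7]
opening: 0.174
```

Request:
send_rows:
  moves: "0 0 0 3 0;0 0 0 3 0;0 0 0 2 0;0 0 0 2 0;0 0 0 2 0;0 0 0 0 0;0 0 0 0 0;0 0 0 0 0"

```text
time_s: 42.52
position: [0.5571, 0.0102, 0.0517]
tcp_rot: [[1.0, 0.001, 0.015], [-0.015, -0.004, 1.0], [0.001, -1.0, -0.004]]
force: [-3.1, -11.5, 7.1]
opening: 0.171
```

Request:
send_rows:
  moves: "0 0 0 2 0;0 0 0 1 0;0 0 0 0 0;0 0 0 0 0;0 0 0 0 0"

```text
time_s: 42.93
position: [0.5571, 0.0104, 0.0518]
tcp_rot: [[1.0, 0.0, 0.013], [-0.013, -0.008, 1.0], [0.0, -1.0, -0.008]]
force: [-5.4, -21.6, 6.8]
opening: 0.171
```

Request:
send_rows:
  moves: "40 0 0 -3 0;40 0 0 0 0;40 0 0 0 0;40 0 0 0 0;40 0 0 0 0;40 0 -30 0 0;40 0 -40 -10 0;40 -20 -40 -35 0;40 -20 -40 -35 0;40 -20 0 -35 0;40 -20 0 -35 0;40 -20 0 -35 0;40 -20 0 -35 0;40 -20 0 -35 0;40 -20 0 -35 0;40 0 0 0 0;40 0 0 0 0;40 0 0 0 0"

```text
time_s: 44.43
position: [0.4029, -0.2556, 0.1794]
tcp_rot: [[1.0, -0.0, 0.017], [-0.017, 0.001, 1.0], [-0.0, -1.0, 0.001]]
force: [-0.1, 0.2, -0.1]
opening: 0.463
```

Run:
```python
from h import *
c=cap('wrist'); save(c,'w17.png'); print(c['st']['position'],c['st']['tcp_rot'][1][0])
for o in tubes(c):
    print(*o)
    if o[1]<50 and o[0]>.5: print(plan(o[3],o[5],.098,.0245))
```

```text
[ 0.4029 -0.2556  0.1794] -0.017439620516723122
0.93 138.0 [ 0.211 -0.322] [ 0.1465 -0.2001] [ 0.1727 -0.2496] 117.871956 0.13788744938324782 230
0.92 10.0 [ 0.368 -0.325] [ 0.4237 -0.1426] [ 0.385  -0.2693] 73.02868 0.19077662072874146 187
[array([ -8.5, 154.9,  18.1]), np.float64(16.13)]
```

Request:
send_rows:
  moves: "50 -8.5 10 18 0;50 0 20 0 5.4;50 0 20 0 5.4;50 0 20 0 5.3;50 0 25 0 0;50 0 20 0 0;50 0 12 0 0;50 0 0 0 0;50 0 0 0 0;50 0 0 0 0"

```text
time_s: 45.37
position: [0.3955, -0.2375, 0.0531]
tcp_rot: [[0.957, 0.001, 0.292], [-0.292, -0.001, 0.957], [0.001, -1.0, -0.0]]
force: [-0.0, 1.3, 0.4]
opening: 0.57
```

Run:
```python
from h import *
c=cap('wrist'); print(c['st']['position'],c['st']['force'])
for o in tubes(c):
    print(*o)
    if o[1]<50 and o[0]>.5: print(plan(o[3],o[5],.098,.0245))
print(plan((.4237,-.1426),73.03,.098,.0245))
```

```text
[ 0.3955 -0.2375  0.0531] [-0.0373  1.3133  0.4259]
0.56 9.0 [ 0.3744 -0.3049] [ 0.4244 -0.142 ] [ 0.3879 -0.2609] 72.94269 0.17040372640722679 49
[array([-0.7, 29. ,  2.4]), np.float64(0.06)]
[array([-1. , 29. ,  1.6]), np.float64(-0.03)]
```

Request:
send_rows:
  moves: "50 -0.8 12 2 0;50 0 12 0 0;50 0 5 0 0;50 0 0 0 0;0 0 0 0 0;0 0 0 0 0;0 0 0 0 0;0 0 0 0 0;0 0 0 0 0;0 0 0 0 0;0 0 0 0 0;0 0 0 0 0;0 0 0 0 0"

```text
time_s: 46.55
position: [0.3947, -0.2362, 0.0238]
tcp_rot: [[0.956, 0.0, 0.293], [-0.293, -0.0, 0.956], [0.001, -1.0, -0.0]]
force: [0.8, 0.4, 4.1]
opening: 0.17
```

Request:
send_rows:
  moves: "0 0 -10 0 0;0 0 -13 0 0;0 0 -14 0 0;0 0 0 0 -5.4;0 0 0 0 -5.4;0 0 0 0 -5.3;0 15 0 20 0;0 20 0 32 0;0 20 0 34 0;0 20 0 34 0;0 18 0 27 0;0 3 0 9 0;0 0 0 0 0;0 0 0 0 0;0 0 0 0 0"

```text
time_s: 47.8
position: [0.4923, -0.0824, 0.0606]
tcp_rot: [[1.0, -0.001, 0.018], [-0.018, 0.0, 1.0], [-0.001, -1.0, 0.0]]
force: [-0.9, 0.6, -1.6]
opening: 0.173
```

Run:
```python
from h import *
c=cap('wrist'); save(c,'w18.png'); print(c['st']['position'],c['st']['tcp_rot'][1],c['st']['force'],c['st']['opening']); held(c)
for d in mark_of(c,'bore0')[:3]: print(d['p'],d['pixel'],atz(c,d['pixel'],.048))
```

```text
[ 0.4923 -0.0824  0.0606] [-0.0176  0.0001  0.9998] [-0.8666  0.6085 -1.6067] 0.17323784617932622
19 x -0.5 top 5.7 w 15.9 533
27 x -0.2 top 5.8 w 15.6 561
35 x -0.2 top 5.7 w 15.9 583
43 x -0.5 top 5.7 w 15.6 614
51 x -0.5 top 5.7 w 15.4 634
59 x -0.5 top 5.7 w 16.1 652
67 x -0.5 top 5.6 w 16.0 707
75 x -0.5 top 5.5 w 16.1 738
83 x -0.5 top 5.6 w 15.9 741
91 x -0.6 top 5.9 w 15.7 697
99 x -0.7 top 7.9 w 11.3 240
zmax 98.72044331058117
0.88 [2.9, 322.0] [0.4952 0.048  0.048 ]
0.85 [9.8, 625.6] [0.6175 0.0461 0.048 ]
```

Tip x is about 0.4935 and the bore is at 0.495, so I shift +1.5 mm and insert.

Request:
send_rows:
  moves: "0 1.5 0 8 0;0 0 0 10 0;0 0 0 10 0;0 0 0 9 0;0 0 0 8 0;0 0 0 8 0;0 0 0 0 0;0 0 0 0 0"

```text
time_s: 48.57
position: [0.4955, -0.0279, 0.0606]
tcp_rot: [[1.0, -0.0, 0.015], [-0.015, -0.0, 1.0], [-0.0, -1.0, -0.0]]
force: [-0.7, -0.1, -0.2]
opening: 0.171
```

Request:
send_rows:
  moves: "0 0 0 12 0;0 0 0 12 0;0 0 0 12 0;0 0 0 12 0;0 0 0 0 0;0 0 0 0 0;0 0 0 0 0"

```text
time_s: 49.15
position: [0.4961, 0.0198, 0.0605]
tcp_rot: [[1.0, -0.001, 0.016], [-0.016, 0.0, 1.0], [-0.001, -1.0, 0.0]]
force: [-0.7, 0.0, -0.8]
opening: 0.176
```

Request:
send_rows:
  moves: "40 0 0 0 0;40 0 0 0 0;40 0 0 0 0;40 0 0 0 0;40 0 0 0 0;40 0 -12 0 0;40 0 -12 0 0;40 0 -16 0 0;40 0 0 -24 0;40 0 0 -24 0;40 0 0 -21 0;40 0 0 0 0;40 0 16 0 0;40 0 16 0 0;40 0 16 0 0;40 0 0 0 0;40 0 0 0 0"

```text
time_s: 50.57
position: [0.4945, -0.0491, 0.0521]
tcp_rot: [[1.0, -0.002, 0.017], [-0.017, 0.001, 1.0], [-0.002, -1.0, 0.001]]
force: [0.4, -0.2, 0.0]
opening: 0.461
```

Run:
```python
from h import *
c=cap('wrist'); tail(c)
```

```text
[ 0.4945 -0.0491  0.0521] [ 0.3558 -0.1875  0.0333] 0.460631198111771
11 [-24.9  24.8] top -6.1 871
15 [-8.8  6.1] top 2.8 259
19 [-8.8  6. ] top 2.5 263
23 [-9.3  6.2] top 2.3 282
27 [-19.   14.8] top 0.1 449
31 [-19.5  15.2] top -0.4 690
35 [-19.1  15.7] top -0.1 1026
39 [-17.4  14.6] top 1.4 429
43 [-8.8  6.1] top 1.3 308
47 [-9.3  6. ] top 1.0 324
51 [-9.2  6. ] top 0.9 332
55 [-9.1  6.4] top 0.7 353
59 [-8.9  6.3] top 0.5 261
```

Request:
send_rows:
  moves: "40 -1.3 5 0 0;40 0 0 0 0;0 0 0 0 0;0 0 0 0 0;0 0 0 0 0;0 0 0 0 0;0 0 0 0 0;0 0 0 0 0;0 0 0 0 0;0 0 0 0 0;0 0 -2 0 0;0 0 -1 8 0;0 0 0 8 0;0 0 0 8 0;0 0 0 8 0;0 0 0 8 0;0 0 0 6 0;0 0 0 4 0;0 0 0 0 0;0 0 0 0 0"

```text
time_s: 52.28
position: [0.4951, 0.0005, 0.0513]
tcp_rot: [[1.0, 0.001, 0.015], [-0.015, -0.001, 1.0], [0.001, -1.0, -0.001]]
force: [-0.8, -2.8, 5.8]
opening: 0.169
```

Request:
send_rows:
  moves: "0 0 0 3 0;0 0 0 3 0;0 0 0 2 0;0 0 0 2 0;0 0 0 2 0;0 0 0 0 0;0 0 0 0 0;0 0 0 0 0"

```text
time_s: 52.95
position: [0.4952, 0.0112, 0.0516]
tcp_rot: [[1.0, 0.001, 0.014], [-0.014, -0.003, 1.0], [0.001, -1.0, -0.003]]
force: [-2.8, -9.8, 8.2]
opening: 0.174
```

Request:
send_rows:
  moves: "0 0 0 2 0;0 0 0 1 0;0 0 0 0 0;0 0 0 0 0;0 0 0 0 0"

```text
time_s: 53.37
position: [0.4953, 0.0117, 0.0517]
tcp_rot: [[1.0, 0.001, 0.012], [-0.012, -0.006, 1.0], [0.001, -1.0, -0.006]]
force: [-4.5, -21.1, 8.3]
opening: 0.172
```

Request:
send_rows:
  moves: "40 0 0 -3 0;40 0 0 0 0;40 0 0 0 0;40 0 0 0 0;40 0 0 0 0;40 0 -30 0 0;40 0 -40 0 0;40 0 -40 0 0;40 0 -40 0 0;0 25 -40 25 0;0 25 0 28 0;0 25 0 28 0;0 27 0 27 0;0 0 0 0 0;0 0 0 0 0;0 0 0 0 0;0 0 0 0 0"

```text
time_s: 54.78
position: [0.5917, 0.1128, 0.2312]
tcp_rot: [[1.0, -0.002, 0.017], [-0.017, -0.0, 1.0], [-0.002, -1.0, -0.0]]
force: [0.4, 0.8, 0.3]
opening: 0.02
```

```bash
cat > chk.py <<'E'
from h import *
c=cap('wrist'); save(c,'w19.png'); p=c['st']['position']; print(p,c['st']['opening'],c['st']['force'])
X=cloud(c); g=cv2.cvtColor(c['image'],cv2.COLOR_BGR2GRAY)
m=(X[...,2]>.1085)&(X[...,2]<.118)&(abs(X[...,0]-.605)<.05)&(abs(X[...,1]-.18)<.04)
P=X[m]; print('high',m.sum(),np.percentile(P[:,2],[5,50,95]) if len(P) else '', cv2.minAreaRect((P[:,:2]*1000).astype(np.float32)) if len(P)>5 else '')
m2=(X[...,2]>.098)&(X[...,2]<.118)&(abs(X[...,0]-.605)<.05)&(abs(X[...,1]-.18)<.04)&(g>150)
n,l,st,ce=cv2.connectedComponentsWithStats(m2.astype(np.uint8))
for i in range(1,n):
    if st[i,4]>60: Q=X[l==i]; print('bright',st[i],ce[i],Q.mean(0),cv2.minAreaRect((Q[:,:2]*1000).astype(np.float32)),todo((*Q.mean(0)[:2],.14)))
E
python3 chk.py
python3 - <<'E'
from h import *
t=cap('top'); print([(round(q['p'],2),np.round(q['bbox'])) for q in masks_of(t,'tube_a')[:6]],[(round(d['p'],2),atz(t,d['pixel'],.048).round(4)) for d in mark_of(t,'tube_a_tail')[:5]])
E
```

```text
[0.5917 0.1128 0.2312] 0.019677598534528773 [0.4029 0.842  0.3406]
high 685 [0.1094 0.1105 0.1116] ((610.0518798828125, 181.87222290039062), (20.615732192993164, 21.109325408935547), 75.06405639648438)
bright [329 137  30  31 691] [343.3936 152.2373] [0.6098 0.182  0.1104] ((609.886962890625, 181.9576873779297), (21.021236419677734, 21.146617889404297), 45.737815856933594) [array([16.9, 91.4, 69.8])]
bright [279 145  11  15 155] [284.2581 151.8194] [0.5658 0.1828 0.104 ] ((565.5948486328125, 182.61500549316406), (10.410914421081543, 7.805575847625732), 88.93611145019531) [array([-27.2,  91.5,  69.8])]
bright [296 145  10  15 149] [300.4698 152.047 ] [0.578  0.1824 0.1039] ((577.9791870117188, 182.4381103515625), (10.396720886230469, 6.883111000061035), 88.34173583984375) [array([-15. ,  91.4,  69.6])]
[(0.71, array([375., 316., 432., 348.])), (0.69, array([289., 206., 313., 215.])), (0.4, array([293., 225., 309., 234.]))] [(0.59, array([ 0.4906, -0.0089,  0.048 ]))]
```

Request:
send_rows:
  moves: "0 -7 0 -30 0;0 -8 0 -38 0;0 -8 0 -38 0;0 -8 0 -38 0;0 -5 0 -28 0;0 0 0 0 0;0 0 0 0 0;0 0 0 0 0;0 0 0 0 0"

```text
time_s: 55.73
position: [0.5542, -0.0573, 0.2319]
tcp_rot: [[1.0, -0.0, 0.016], [-0.016, 0.0, 1.0], [-0.0, -1.0, 0.0]]
force: [-0.2, 0.4, 0.2]
opening: 0.005
```

Run:
```python
from h import *
c=cap('wrist'); save(c,'w20.png'); print(c['st']['position'],c['st']['tcp_rot'][1]); X=cloud(c)
for x0 in(.495,.557,.6185):
    m=(abs(X[...,0]-x0)<.009)&(X[...,2]>.035)&(X[...,2]<.07)&(X[...,1]>-.05)&(X[...,1]<.045)
    P=X[m]; 
    top=P[(P[:,2]>.050)]
    print(x0,len(P),'tail end y',np.percentile(top[:,1],[0,1,3]),'front visible y',P[:,1].max(),'x',(np.percentile(P[:,0],2)+np.percentile(P[:,0],98))/2,'top z near end/face',np.percentile(P[P[:,1]<.0][:,2],95),np.percentile(P[P[:,1]>.02][:,2],95))
for d in mark_of(c,'tube_a_tail')[:4]: print(d['p'],atz(c,d['pixel'],.048))
```

```text
[ 0.5542 -0.0573  0.2319] [-0.0161  0.0004  0.9999]
0.495 1150 tail end y [-0.0111 -0.0108 -0.0092] front visible y 0.044843604112047034 x 0.49455637681551 top z near end/face 0.05392103454972676 0.0545506862708366
0.557 1378 tail end y [-0.0257 -0.0247 -0.023 ] front visible y 0.04308187709649162 x 0.5561742201429791 top z near end/face 0.05412860318839956 0.05424872867719593
0.6185 1116 tail end y [-0.013  -0.0126 -0.0109] front visible y 0.04197748203118241 x 0.6174599271574008 top z near end/face 0.05376617136773283 0.054256920184822435
0.62 [ 0.4958 -0.0082  0.048 ]
```

The middle tube's tail end is at y = -0.026, about 13 mm short of home. The other two measure home. I push the middle one again.

Request:
send_rows:
  moves: "40 0.5 0 28 0;40 0.6 0 28 0;40 0 0 0 0;40 0 30 0 0;40 0 30 0 0;40 0 30 0 0;40 0 30 0 0;40 0 25 0 0;40 0 20 0 0;40 0 15 0 0;40 0 0 0 0;40 0 0 0 0;40 0 0 0 0"

```text
time_s: 56.92
position: [0.5571, -0.0019, 0.0525]
tcp_rot: [[1.0, 0.001, 0.016], [-0.016, -0.0, 1.0], [0.001, -1.0, -0.0]]
force: [-0.2, -0.1, 0.1]
opening: 0.459
```

Run:
```python
from h import *
c=cap('wrist'); tail(c)
```

```text
[ 0.5571 -0.0019  0.0525] [-0.2015 -0.1189  0.0803] 0.4586415764216988
11 [-24.8  24.7] top -5.9 894
15 [-9.1  6.4] top -1.1 287
19 [-9.1  6.4] top -1.1 285
23 [-9.   6.3] top -1.3 296
27 [-18.2  15.6] top -1.6 500
31 [-18.5  15.9] top -1.7 333
```

Request:
send_rows:
  moves: "40 -1.3 3 0 0;40 0 0 0 0;0 0 0 0 0;0 0 0 0 0;0 0 0 0 0;0 0 0 0 0;0 0 0 0 0;0 0 0 0 0;0 0 0 0 0;0 0 0 0 0;0 0 0 4 0;0 0 0 4 0;0 0 0 3 0;0 0 0 2 0;0 0 0 2 0;0 0 0 2 0;0 0 0 0 0;0 0 0 0 0;0 0 0 0 0"

```text
time_s: 58.55
position: [0.5559, 0.0115, 0.049]
tcp_rot: [[1.0, 0.001, 0.014], [-0.014, -0.005, 1.0], [0.001, -1.0, -0.005]]
force: [-1.1, -13.8, 0.4]
opening: 0.175
```

Request:
send_rows:
  moves: "0 0 0 2 0;0 0 0 1 0;0 0 0 0 0;0 0 0 0 0;0 0 0 0 0"

```text
time_s: 58.97
position: [0.5559, 0.0117, 0.049]
tcp_rot: [[1.0, 0.0, 0.012], [-0.012, -0.009, 1.0], [0.0, -1.0, -0.009]]
force: [-3.0, -25.4, 0.2]
opening: 0.177
```

Request:
send_rows:
  moves: "40 0 0 0 0;40 0 0 0 0;40 0 0 0 0;40 0 0 0 0;40 0 0 0 0;40 0 0 0 0;40 0 -20 0 0;40 0 -30 0 0;40 0 -35 0 0;40 0 -35 0 0;40 0 -35 0 0;40 0 -28 -25 0;40 0 0 -25 0;40 0 0 -22 0;0 0 0 0 0;0 0 0 0 0;0 0 0 0 0;0 0 0 0 0"

```text
time_s: 60.47
position: [0.5537, -0.0529, 0.2313]
tcp_rot: [[1.0, -0.001, 0.016], [-0.016, 0.001, 1.0], [-0.001, -1.0, 0.001]]
force: [-0.3, -0.4, 0.2]
opening: 0.243
```

```bash
cat > ends.py <<'E'
from h import *
c=cap('wrist'); print(c['st']['position'],c['st']['tcp_rot'][1]); X=cloud(c)
for x0 in(.495,.556,.618):
    m=(abs(X[...,0]-x0)<.009)&(X[...,2]>.050)&(X[...,2]<.07)&(X[...,1]>-.05)&(X[...,1]<.045)
    P=X[m]; print(x0,len(P),'tail end y',np.percentile(P[:,1],[0,1,3]),'x',(np.percentile(P[:,0],2)+np.percentile(P[:,0],98))/2)
E
python3 ends.py
```

```text
[ 0.5537 -0.0529  0.2313] [-0.0157  0.0008  0.9999]
0.495 944 tail end y [-0.0111 -0.0103 -0.0092] x 0.49461974183325
0.556 923 tail end y [-0.0122 -0.0118 -0.0103] x 0.5558522779401864
0.618 909 tail end y [-0.013  -0.0126 -0.011 ] x 0.6175417011337654
```

All three tail ends now line up (y about -0.011, -0.012 and -0.013). Next is the button.

Request:
send_rows:
  moves: "0 7 0 30 0;0 8 0 36 0;0 9 0 38 0;0 9 0 38 0;0 9 0 38 0;0 8 0 38 0;0 2.6 0 18 0;0 0 0 0 0;0 0 25 0 0;0 0 25 0 0;0 0 25 0 0;0 0 15 0 0;0 0 0 0 0;0 0 0 0 0;0 0 0 0 0"

```text
time_s: 61.77
position: [0.6113, 0.1808, 0.1427]
tcp_rot: [[1.0, 0.002, 0.017], [-0.017, 0.0, 1.0], [0.002, -1.0, 0.0]]
force: [-0.1, 1.1, 0.1]
opening: 0.006
```

```bash
python3 -c "
from h import *
print(todo((.610,.182,.131)),read_state()['opening'])"
```

```text
[array([-1.4, 11.7,  1.2])] 0.006089107354856603
```

Request:
send_rows:
  moves: "0 -1.4 5 1 0;0 0 4 0 0;0 0 3 0 0;0 0 2 0 0;0 0 2 0 0;0 0 1 0 0;0 0 0 0 0;0 0 0 0 0"

```text
time_s: 62.43
position: [0.6097, 0.1821, 0.126]
tcp_rot: [[1.0, 0.001, 0.017], [-0.017, 0.0, 1.0], [0.001, -1.0, 0.0]]
force: [-0.9, 0.4, 6.4]
opening: 0.003
```

Request:
send_rows:
  moves: "0 0 1 0 0;0 0 1 0 0;0 0 0 0 0;0 0 0 0 0;0 0 0 0 0"

```text
time_s: 62.85
position: [0.61, 0.1823, 0.1257]
tcp_rot: [[1.0, 0.002, 0.017], [-0.017, 0.0, 1.0], [0.002, -1.0, 0.0]]
force: [-3.9, 0.9, 13.7]
opening: 0.007
```

Request:
send_rows:
  moves: "0 0 -10 0 0;0 0 -20 0 0;0 0 -30 0 0;0 0 -30 0 0;0 0 -15 0 0;0 -9 0 -38 0;0 -9 0 -38 0;0 -9 0 -38 0;0 -9 0 -38 0;0 -9 0 -38 0;0 -8 0 -38 0;0 0 0 -7 0;0 0 0 0 0;0 0 0 0 0;0 0 0 0 0"

```text
time_s: 64.1
position: [0.5525, -0.0509, 0.2277]
tcp_rot: [[1.0, -0.0, 0.016], [-0.016, 0.001, 1.0], [-0.0, -1.0, 0.001]]
force: [0.0, 0.1, 0.5]
opening: 0.002
```

```bash
python3 ends.py
python3 - <<'E'
from h import *
t=cap('top'); X=cloud(t)
m=(X[...,2]>.1)&(X[...,2]<.125)&(abs(X[...,0]-.4575)<.03)&(abs(X[...,1]-.3735)<.03)
print('pin flange',m.sum(),X[m].mean(0) if m.any() else '')
for k in('solvent','cap_jar','hygrometer','wrench'): print(k,[(round(d['p'],2),dep(t,d['pixel']).round(3)) for d in mark_of(t,k)[:1]])
a=cv2.imread('pics/top1.png')
E
```

```text
[ 0.5525 -0.0509  0.2277] [-0.0159  0.0007  0.9999]
0.495 940 tail end y [-0.0105 -0.0102 -0.0087] x 0.4945564886674667
0.556 932 tail end y [-0.0115 -0.0111 -0.0096] x 0.5557122045662672
0.618 941 tail end y [-0.013  -0.0124 -0.0112] x 0.6176895915150004
pin flange 62 [0.4595 0.3719 0.1116]
solvent [(0.87, array([ 0.449, -0.504,  0.085]))]
cap_jar [(0.58, array([ 0.72 , -0.129,  0.047]))]
hygrometer [(0.64, array([0.664, 0.373, 0.071]))]
wrench [(0.63, array([ 0.602, -0.498,  0.007]))]
```

```bash
python3 -c "
from rig import *
print(hand_in())"
```

```text
the job is handed in; nothing more can be done
None
```

I finished every step and handed the job in at about 64 s of the 210 s limit; the rig gave no verdict.

- **Catch and shutter:** I pressed the pin about 10 mm into the catch. The shutter slots then showed about 31 mm further along and centred on the bores.
- **Pin:** It is back in its block, with its flange at the same height and position as before I took it out.
- **Tubes:** All three were carried by the barrel, started about 72 mm into their bores, then gripped by the tail and pushed until they stalled at 19–25 N. At the last check all three tail ends were level, at the depth expected with the tag on the face. That depth is worked out from camera measurements good to about 2 mm, because the rail hides the tags.
- **Start button:** I pressed it once all three tubes checked home. It bottomed out at 13.7 N, then I let it go.
- **Bystanders:** The bottle, jar, hygrometer and wrench were within about 1 cm (about 2 cm for the hygrometer's height) of where I first measured them. That is within the detector's scatter.

One check failed on the way: after its first push the middle tube was found about 13 mm out again, for a reason I did not find. I gripped its tail and pushed it home again before pressing the button. I had used all 16 pictures by then, so the second and third tubes, the button press and the last checks rest on depth, force and detector readings.

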